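# Change over the clamped sharpening stone and put the stone set away

### The job

Set the sharpening station up for coarse work: wind the handwheel back, take the short stone that was used last out of the clamping holder, lay the long, thick stone flat and square in the holder's bed, then wind the handwheel clockwise until its jaw grips that stone tight. Put the short stone you took out and every other loose stone away in the wooden tray, each lying flat and fully home in a pocket of its own size (the small dressing block, if it is there, belongs in the short pocket), and leave the other things on the worktop where they are.

Things in the scene. Friction and masses are not known exactly. Their poses are not given: they have to be found in the camera images.
- holder: Fixed clamping holder, 235 x 66 mm, on a big fixed wooden board whose top is at z = 24.5 mm. Origin on the board under the middle of the fully open bed; local +x runs along the bed to the wheel end. Bed floor 20 mm above the board, 42 mm wide between side lips 25 mm up. Jaw tops 42 mm up at most. Wheel housing from x = 86 to 156 mm, 42.5 mm high.
- bed (a point): Middle of the bed floor (20 mm above the board); axes as the holder's. A stone lies with its length along x, between the fixed jaw (face at x = -61 mm) and the sprung rubber pad of the moving jaw (x = +61 mm when fully open).
- wheel_grip (a point): Middle of the handwheel on its upright axis, 63 mm above the board, at x = 121 mm on the holder. Black lobed wheel, 61 mm across, 18 mm thick, from 54 to 72 mm above the board (hub 73.5 mm); free all round, and 11 mm of free height under it.
- wheel (a joint): Turn of the handwheel in rad: 0 = jaw fully open (gap 122 mm), grows CLOCKWISE seen from above, stop at 8. Each rad moves the jaw 3 mm: gap = 122 mm - 3 mm x value. Stiff (0.12 N m), so it stays where it is left. The pad is sprung: it touches, yields up to 4 mm with 2.4 N + 6 N per mm, then is solid; 2 to 3 mm of squeeze is tight.
- jaw_face (a point): Middle of the moving jaw's pad face (before it yields), 30 mm above the board; it travels along the holder's x axis toward the fixed jaw as the wheel is wound clockwise.
- stone_used: Short sharpening stone, grey block 100 x 38 x 20 mm (x, y, z), lying in the holder at the start. Origin at the centre of its underside, x along its length.
- stone_long: The coarse stone: the longest and thickest grey block, 112 x 38 x 28 mm, on the board at the start. Origin at the centre of its underside, x along its length.
- stone_a: Short sharpening stone like the used one, 100 x 38 x 20 mm, on the board; may be absent. Origin at the centre of its underside, x along its length.
- stone_b: Another such short stone, 100 x 38 x 20 mm, on the board; may be absent. Origin at the centre of its underside, x along its length.
- dresser: Small dressing block of the same stone, 56 x 30 x 20 mm, on the board; may be absent. Origin at the centre of its underside, x along its length.
- tray: Fixed wooden storage tray, 122 x 244 x 12 mm, on the board; origin at the centre of its underside. Three long pockets (104 x 42 mm) and one short (60 x 34 mm), 8 mm deep, long sides along its x axis, side by side along y (middles at -95, -31, 33 and, the short one, 94 mm). A seated stone stands 12 mm above the rim.
- pocket_1 (a point): Middle of the floor of the long pocket farthest from the short one: 104 x 42 mm, floor 4 mm and rim 12 mm above the board; x along the pocket. Any short stone fits any long pocket with 2 mm play on each side.
- pocket_2 (a point): Middle of the floor of the middle long pocket, as pocket_1.
- pocket_3 (a point): Middle of the floor of the third long pocket, as pocket_1, next to the short pocket.
- pocket_short (a point): Middle of the floor of the short pocket (60 x 34 mm, floor 4 mm and rim 12 mm above the board); x along the pocket; 2 mm play on each side of the dressing block.
- mug: Tea mug on the worktop left of the board, 86 mm across, 88 mm high, not to be moved. Also there: scissors beside the mug; a tap on the right at x 0.5, y -0.47, its spout 0.34 m high and reaching to x 0.37, y -0.32; wall cupboards from 0.5 m up on the left (y above 0.27; above 0.1 beyond x 0.65), a hood from 0.75 m up (x below 0.47, y above 0.26).
- peeler: Peeler lying on the board left of the tray, 170 x 25 x 18 mm; not to be moved.
- salt_shaker: Salt shaker on the worktop behind the board's left corner, 44 mm across, 90 mm high; not to be moved.
- lemon: Lemon on the worktop left of the board, 78 x 55 x 56 mm; not to be moved.

How it is judged:
On the way, in this order (a step that is already met when the one before it is completed fails the run):
1. the jaw is wound back far enough for the long stone and the used stone is out of the bed (value of joint wheel below 3 rad and horizontal distance between stone_used and bed above 0.06 m), for 0.2 s.
2. the long stone lies flat and square in the bed (y of stone_long in the frame of bed between -0.004 and 0.004 m and x of stone_long in the frame of bed between -0.0075 and 0.0075 m and z of stone_long in the frame of bed between -0.002 and 0.002 m and angle between stone_long's own z axis and vertical below 0.035 rad and angle between the x axis of stone_long and the x axis of bed, either way round below 0.06 rad), for 0.2 s.
3. the jaw grips the long stone (all of step 2 and contact force between jaw and stone_long above 6 N), for 0.3 s.
At the end, for the whole second after the job is handed in: Long stone in the bed: flat, on its floor within 2 mm, square within 3.4 deg, within 4 mm of the middle line, jaw pressing with over 6 N. Each other stone present in a pocket of its size: within 4.5 mm of its middle, 2 mm of its floor, flat (2 deg), square (3.4 deg), at rest (all of step 3 and linear speed of each of stone_long, stone_used, stone_a, stone_b, dresser below 0.02 m/s and ((horizontal distance between stone_used and pocket_1 below 0.0045 m and z of stone_used in the frame of pocket_1 between -0.002 and 0.002 m and angle between stone_used's own z axis and vertical below 0.035 rad and angle between the x axis of stone_used and the x axis of pocket_1, either way round below 0.06 rad) or (horizontal distance between stone_used and pocket_2 below 0.0045 m and z of stone_used in the frame of pocket_2 between -0.002 and 0.002 m and angle between stone_used's own z axis and vertical below 0.035 rad and angle between the x axis of stone_used and the x axis of pocket_2, either way round below 0.06 rad) or (horizontal distance between stone_used and pocket_3 below 0.0045 m and z of stone_used in the frame of pocket_3 between -0.002 and 0.002 m and angle between stone_used's own z axis and vertical below 0.035 rad and angle between the x axis of stone_used and the x axis of pocket_3, either way round below 0.06 rad)) and ((horizontal distance between stone_a and pocket_1 below 0.0045 m and z of stone_a in the frame of pocket_1 between -0.002 and 0.002 m and angle between stone_a's own z axis and vertical below 0.035 rad and angle between the x axis of stone_a and the x axis of pocket_1, either way round below 0.06 rad) or (horizontal distance between stone_a and pocket_2 below 0.0045 m and z of stone_a in the frame of pocket_2 between -0.002 and 0.002 m and angle between stone_a's own z axis and vertical below 0.035 rad and angle between the x axis of stone_a and the x axis of pocket_2, either way round below 0.06 rad) or (horizontal distance between stone_a and pocket_3 below 0.0045 m and z of stone_a in the frame of pocket_3 between -0.002 and 0.002 m and angle between stone_a's own z axis and vertical below 0.035 rad and angle between the x axis of stone_a and the x axis of pocket_3, either way round below 0.06 rad)) and ((horizontal distance between stone_b and pocket_1 below 0.0045 m and z of stone_b in the frame of pocket_1 between -0.002 and 0.002 m and angle between stone_b's own z axis and vertical below 0.035 rad and angle between the x axis of stone_b and the x axis of pocket_1, either way round below 0.06 rad) or (horizontal distance between stone_b and pocket_2 below 0.0045 m and z of stone_b in the frame of pocket_2 between -0.002 and 0.002 m and angle between stone_b's own z axis and vertical below 0.035 rad and angle between the x axis of stone_b and the x axis of pocket_2, either way round below 0.06 rad) or (horizontal distance between stone_b and pocket_3 below 0.0045 m and z of stone_b in the frame of pocket_3 between -0.002 and 0.002 m and angle between stone_b's own z axis and vertical below 0.035 rad and angle between the x axis of stone_b and the x axis of pocket_3, either way round below 0.06 rad)) and horizontal distance between dresser and pocket_short below 0.0045 m and z of dresser in the frame of pocket_short between -0.002 and 0.002 m and angle between dresser's own z axis and vertical below 0.035 rad and angle between the x axis of dresser and the x axis of pocket_short, either way round below 0.06 rad); the robot touches nothing.
It fails at once if the peeler, salt shaker or lemon is pushed more than 60 mm from its place (distance of any of peeler, salt_shaker, lemon from where it was at the start of the episode above 0.06 m).
It fails at once if the salt shaker is tipped over (angle between salt_shaker's own z axis and vertical above 0.6 rad).
Of stone_a, stone_b, dresser only 1 to 3 are there at a start; the rules pass over those that are not, and their reading is None.
At some moment in a run one of stone_long, stone_a, stone_b, dresser may be knocked a few centimetres aside while the robot is not near it.
Once in a run the grip may slacken for a moment while it holds something.
It also fails if it takes over 200 s, if anything falls off the work surface, if the arm or the gripper's body presses on something with over 40 N, if the wrist force passes 120 N, or if a joint passes its speed limit or range.

### The arm

A 6-joint arm with a two-finger parallel gripper is mounted at the origin on a cart in front of the work surface, level with it; the furniture and walls round the work are solid. World frame = base frame: x ahead of the robot, y to its left, z up, the work surface at z = 0. Lengths are in m, angles in rad, forces in N, time in s.
With the tool pointing down it reaches from about 0.25 to 0.725 m from the base axis. Payload 4 kg.
Tool frame: the origin (TCP) lies midway between the tips of the shut fingers; the grasp point (between the pads) lies grip_point_offset behind it (grip_point_offset is the distance from the TCP to the grasp point, in m); z points along the fingers, y is the line along which they close (so a half turn about z gives the same grasp; the last joint's range is limited). The gripper opens to 85 mm and grips with 20 to 120 N. Pads are 22 mm wide; open, the fingers measure 114 mm over their backs; the gripper's body (76 mm by 85 mm) begins 54 mm behind the grasp point. The pads swing forward as they close: fully open they stand 13 mm farther back than shut.
Start: joints at [-1.26, 0.241, 0.005, 1.335, 0, 1.571], TCP at [0.153, -0.476, 0.231] pointing down, gripper open.
Joint ranges: [-2.72, 2.72], [-1.05, 1.87], [-1.09, 1.28], [-1.99, 2.15], [-1.42, 1.44], [-3.14, 3.14]. Speed limits (rad/s): [2.79, 2.79, 3.14, 3.14, 3.14, 3.14].

### API

Orientations are given as a unit quaternion [x, y, z, w].
In Python, from workcell import * gives the robot as it stands. The module is installed in compiled form; this text tells all that it offers.
- The arm moves only by the tool arm_command, never from a script. Its arguments are lists of equal length, an entry for each row: "slide": the shift along the tool's x, y, z in cm, a list of three; "spin": the turn about the tool's z in degrees. A call has exactly 5 rows; each row is the pose to reach, as a shift and turn from the pose commanded when the call began, along the tool's axes at that moment; what a row does not reach only later rows make up. A row lasts 1/8 s, in which the tool goes at most 62.5 mm and 10.7 degrees, less where a joint would pass 70% of its speed; a pose out of reach is approached as far as the arm can. A call with a gripper value outside its range is refused whole. "jaw" is the finger opening in cm, from 0 to 8.54, set as the call begins (left out, the last holds). The fingers move at their own pace and stop on an object; the grip force is fixed at half the most. Time passes only in rows, so rows that repeat a pose let the fingers close, or fill a call up. It gives the time, the measured TCP pose, the force, the opening and the grip force at its end, in the units of the state.
- get_obs(): the state, without advancing time (a new reading comes with each control period).
- camera(name): name is "side" or "top"; returns a dict with "pixels" (400x640x3 uint8, red, green, blue), "range_z" (400x640 float32, m along the optical axis (not along the pixel's ray), 0 where there is no reading), "intrinsics" (3x3 intrinsics, pixels), "k1" (the pictures are not rectified: a ray, as slopes to the right and down, at radius r is drawn at 1 + k1 r^2 times it, then the intrinsics apply), "rvec" (rotation vector, rad) and "tvec" (3), from world to camera coordinates, as OpenCV has them. Camera axes: x right, y down, z forward; pixel columns grow to the right and rows downward; lengths in m; the calibration is good to about 2 mm. A picture is of the moment at which its call begins.
- job_done(): hands the job in; it is judged then, once.
Trained networks look in a picture, given as the dict that the camera call returned (one of the last four; its "shot" number tells which), for a name from the list of things; names that differ only in an ending like _2 or _b are one class to them, and where a whole thing is asked for, a point or a joint stands for the part that bears it (a point fixed in the world has none). Each returns a list of dicts, best first, with "confidence" (0 to 1); they miss things now and then, are a little off and sometimes report something else, mostly with a low value. They report only what shows in the picture. A call takes as long as a camera call.
- recognise(picture, thing): "centre" ([column, row] in pixels, amid what is visible of it).
- landmark_of(picture, thing): "centre" ([column, row] in pixels: a listed point, or the origin of a listed thing).
The state is a dict: "clock": time; "joint_pos": joint angles; "joint_vel": joint speeds; "tau": joint torques, N m; "eef_pos": TCP position; "tool_rot": TCP orientation; "ft_force": force on the tool from outside, world axes, zero at the start; "ft_torque": the same for the moment, N m; "grip_width": finger opening in m; "grasp_force": force on a finger pad.
Only numpy, scipy, OpenCV 4.12 (cv2) and the standard library are available. Lean on these libraries where they do the work, as an engineer would, in place of code of your own. Each camera call takes 0.05 s, during which the arm holds its last target. There are 200 camera calls.

## Working session

There is one attempt and no reset: what is moved stays moved. The work goes in short steps, Python scripts to look and compute and a tool call to move; the robot and the scene stay as the last step left them, time stands still between calls to the robot, and variables do not carry over. Pictures are saved under pics/ and viewed, at most 14 in all, crops included, and the job is handed in when it is done.

Besides the shell and the picture viewer there is one more tool, called after "Request:" as name([rows], argument=value, ...), one row to a line, values as JSON. arm_command: Moves the arm, as the interface text tells. Its arguments: {"type":"object","properties":{"slide":{"type":"array","items":{"type":"array","items":{"type":"number"}}},"spin":{"type":"array","items":{"type":"number"}},"jaw":{"type":"number"}},"required":["slide","spin"]}

```bash
ls; mkdir -p pics
cat > h.py <<'E'
from workcell import *
import numpy as np, cv2
from scipy.spatial.transform import Rotation as R
def cam(n,save=None):
    p=camera(n)
    if save: cv2.imwrite('pics/'+save+'.png',cv2.cvtColor(p['pixels'],cv2.COLOR_RGB2BGR))
    return p
def rays(p,uv):
    K=p['intrinsics'];uv=np.atleast_2d(np.array(uv,float))
    d=np.stack([(uv[:,0]-K[0,2])/K[0,0],(uv[:,1]-K[1,2])/K[1,1]],1);s=d.copy()
    for _ in range(20): s=d/(1+p['k1']*(s**2).sum(1,keepdims=True))
    return np.c_[s,np.ones(len(s))]
def Rt(p): return cv2.Rodrigues(np.array(p['rvec'],float))[0],np.array(p['tvec'],float).ravel()
def atz(p,uv,z):   # pixel -> world on plane z
    A,t=Rt(p);c=-A.T@t;d=rays(p,uv)@A
    return c+d*((z-c[2])/d[:,2])[:,None]
def cloud(p):      # 400x640x3 world points (nan where none)
    A,t=Rt(p);v,u=np.mgrid[:400,:640]
    X=rays(p,np.c_[u.ravel(),v.ravel()])*p['range_z'].reshape(-1,1)
    W=(X-t)@A;W[p['range_z'].ravel()==0]=np.nan
    return W.reshape(400,640,3)
E
python3 - <<'E'
from h import *
o=get_obs();print({k:np.round(v,3) for k,v in o.items()}, globals().get('grip_point_offset'))
for n in('top','side'):
    p=cam(n,n+'0');A,t=Rt(p);print(n,-A.T@t,p['intrinsics'].tolist(),p['k1'])
    for th in['holder','wheel_grip','bed','jaw_face','stone_used','stone_long','stone_a','dresser','tray','pocket_1','pocket_2','pocket_3','pocket_short','peeler']:
        for f in(recognise,landmark_of):
            print(th,f.__name__,[(np.round(r['centre']).tolist(),round(r['confidence'],2)) for r in f(p,th)[:4]])
E
```

```text
pics
{'clock': np.float64(0.0), 'joint_pos': array([-1.26 ,  0.241,  0.004,  1.335, -0.   ,  1.571]), 'joint_vel': array([-0.002, -0.   , -0.   , -0.   , -0.001, -0.   ]), 'tau': array([-2.0000e-03, -3.7232e+01,  2.5241e+01,  1.7000e-02, -0.0000e+00,
       -0.0000e+00]), 'eef_pos': array([ 0.153, -0.475,  0.23 ]), 'tool_rot': array([ 0.988,  0.155, -0.   , -0.001]), 'ft_force': array([0.351, 0.093, 0.5  ]), 'ft_torque': array([ 0.045, -0.013,  0.049]), 'grasp_force': np.float64(0.0), 'grip_width': np.float64(0.085)} 0.0187
top [0.4154933  0.03772311 0.92561089] [[405.80106771841497, 0.0, 322.34165568699717], [0.0, 405.80106771841497, 193.1685616130164], [0.0, 0.0, 1.0]] -0.10421906831196133
holder call [([371.0, 244.0], 0.86)]
holder call [([399.0, 250.0], 0.63), ([230.0, 270.0], 0.42)]
wheel_grip call [([353.0, 246.0], 0.74)]
wheel_grip call [([234.0, 119.0], 0.72), ([350.0, 243.0], 0.64), ([387.0, 245.0], 0.34)]
bed call [([370.0, 247.0], 0.97)]
bed call [([403.0, 252.0], 0.7)]
jaw_face call [([381.0, 245.0], 0.67), ([230.0, 112.0], 0.3)]
jaw_face call [([385.0, 246.0], 0.64)]
sto
[... 2115 characters left out ...]
dresser call [([238.0, 179.0], 0.35)]
dresser call []
tray call [([388.0, 240.0], 0.63)]
tray call [([379.0, 238.0], 0.83)]
pocket_1 call [([385.0, 245.0], 0.7)]
pocket_1 call [([380.0, 242.0], 0.8), ([372.0, 231.0], 0.7), ([391.0, 264.0], 0.61)]
pocket_2 call [([385.0, 245.0], 0.7)]
pocket_2 call [([380.0, 242.0], 0.8), ([372.0, 231.0], 0.7), ([391.0, 264.0], 0.61)]
pocket_3 call [([385.0, 245.0], 0.7)]
pocket_3 call [([380.0, 242.0], 0.8), ([372.0, 231.0], 0.7), ([391.0, 264.0], 0.61)]
pocket_short call [([386.0, 240.0], 0.88), ([368.0, 176.0], 0.49)]
pocket_short call [([365.0, 216.0], 0.73), ([334.0, 276.0], 0.66)]
peeler call [([351.0, 194.0], 0.67)]
peeler call [([354.0, 196.0], 0.72)]
```

Run:
```python
import cv2
t=cv2.imread('pics/top0.png')
cv2.imwrite('pics/topcrop.png',cv2.resize(t[100:300,200:466],(798,600),interpolation=cv2.INTER_CUBIC))
```

```text
(no output)
```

View pics/topcrop.png

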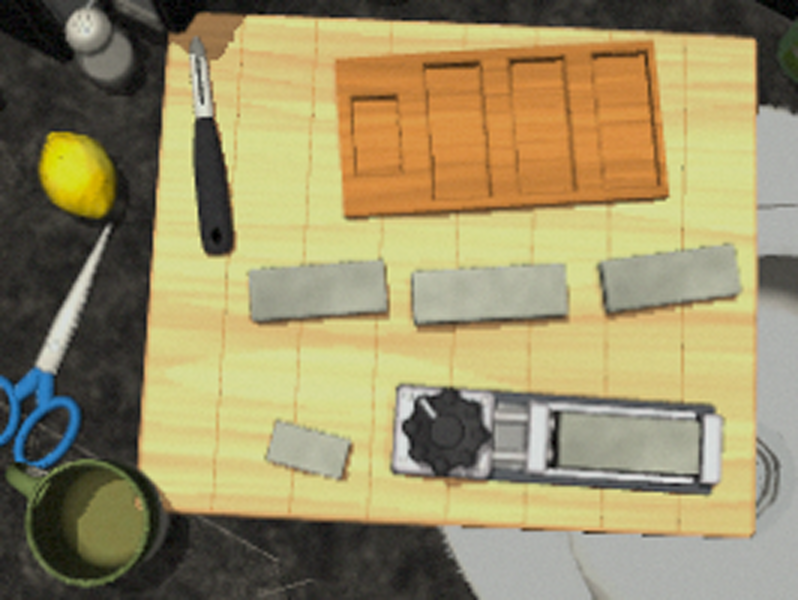

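View pics/side0.png

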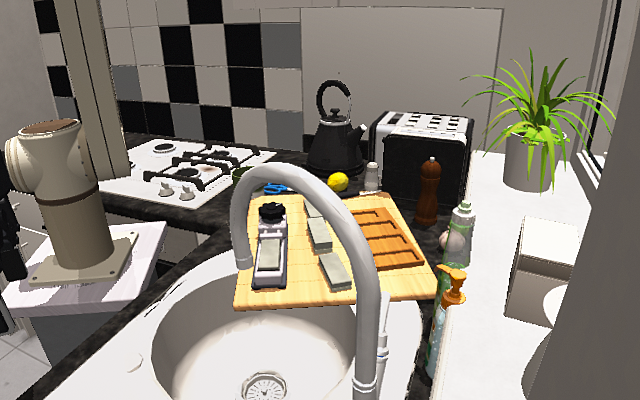

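The top view (crop = 3x, offset 200,100) shows the holder at the bottom with its wheel at about (350,244) and the used stone at (409,248). The long stone is at (364,198), the two short ones at (306,197) and (423,194), the dresser at (302,249) and the tray at (367,143). The tray's short pocket is on the left, at +y. The side view agrees. Next I measure poses.

```bash
cat >> h.py <<'E'
B=0.0245
def blocks(p,dbg=0):
    """grey stones seen: list of (cx,cy,yaw_deg,L,W,ztop) from top picture"""
    W=cloud(p);im=p['pixels'].astype(int);mx=im.max(2);mn=im.min(2)
    m=((mx-mn)<38)&(mx>85)&(mx<205)&(W[...,2]>B+.012)&(W[...,2]<B+.06)&(W[...,0]>.2)&(W[...,0]<.66)&(abs(W[...,1]+.08)<.26)
    n,l,st,_=cv2.connectedComponentsWithStats(m.astype(np.uint8),connectivity=4);out=[]
    for i in range(1,n):
        if st[i,4]<150: continue
        vu=np.argwhere(l==i);z=np.median(W[l==i][:,2])
        out.append(fit(p,vu[:,::-1],z))
    return out
def fit(p,uv,z):
    P=atz(p,uv,z)[:,:2];c,s,a=cv2.minAreaRect((P*1000).astype(np.float32))
    ev,E=np.linalg.eigh(np.cov(P.T));e=E[:,1];yaw=np.degrees(np.arctan2(e[1],e[0]))%180
    return np.round([*(P.mean(0)*1000),*c,yaw,max(s),min(s),z*1000],1)
E
python3 - <<'E'
from h import *
p=cam('top')
print('mean x y, rect x y, yaw, L, W, z')
for b in blocks(p): print(b)
W=cloud(p);im=p['pixels']
print('board z',np.nanmedian(W[220:228,330:400,2]))
print('wheel top',[np.round(W[v,u],3) for u,v in((350,244),(345,240))])
h=W[...,2]-B
# holder parts
m=(h>.047)&(h<.09)&(W[...,0]<.4)&(abs(W[...,1])<.1)
print('wheel',m.sum(),np.nanmean(W[m],0), np.nanmin(W[m],0),np.nanmax(W[m],0))
m=(h>.035)&(h<.09)&(W[...,0]<.36)&(W[...,0]>.2)&(W[...,1]<.05)&(W[...,1]>-.24)
P=W[m][:,:2];print('holder upper',cv2.minAreaRect((P*1000).astype(np.float32)))
# tray: orange
hsv=cv2.cvtColor(im,cv2.COLOR_RGB2HSV);m=(hsv[...,0]>6)&(hsv[...,0]<17)&(hsv[...,1]>120)&(W[...,0]>.42)&(W[...,1]<.13)
n,l,st,_=cv2.connectedComponentsWithStats(m.astype(np.uint8));i=1+st[1:,4].argmax();vu=np.argwhere(l==i)
print('tray',fit(p,vu[:,::-1],B+.012),np.nanmedian(W[l==i][:,2]))
for th,z in(('pocket_1',B+.004),('wheel_grip',B+.063),('jaw_face',B+.03)):
    print(th,[(np.round(atz(p,r['centre'],z)[0],4).tolist(),round(r['confidence'],2)) for r in landmark_of(p,th)])
E
```

```text
mean x y, rect x y, yaw, L, W, z
[ 532.5 -176.7  532.7 -177.    96.3  100.    38.    44.3]
[529.6  82.  529.5  82.1  92.7  98.8  38.2  43.9]
[523.4 -42.3 523.  -42.6  92.  111.7  38.8  52.2]
[ 416.3 -112.4  415.7 -107.6   85.9  189.6   62.1   63.2]
[414.6  90.5 414.7  90.8  74.8  55.5  28.   44.1]
board z 0.02420213011637495
wheel top [array([ 0.423, -0.009,  0.099]), array([0.432, 0.001, 0.098])]
wheel 10 [ 0.39861279 -0.00226935  0.09459333] [ 0.39726777 -0.00657809  0.08769004] [0.39954122 0.00330039 0.10122216]
holder upper ((0.0, 0.0), (0.0, 0.0), 0.0)
tray [649.6 -57.1 650.  -57.2  92.2 243.7 125.4  36.5] 0.03165579238472523
pocket_1 [([0.6523, -0.0267, 0.0285], 0.8), ([0.6574, -0.0905, 0.0285], 0.7), ([0.6482, -0.1489, 0.0285], 0.63)]
wheel_grip [([0.4203, -0.0102, 0.0875], 0.87), ([0.419, 0.0836, 0.0875], 0.66)]
jaw_face [([0.4182, -0.0974, 0.0545], 0.75)]
```

Run:
```python
from h import *
p=cam('top');W=cloud(p);im=p['pixels'].astype(int);h=W[...,2]-B
reg=(W[...,0]>.36)&(W[...,0]<.48)&(W[...,1]<.06)&(W[...,1]>-.25)
w=reg&(h>.06)&(h<.085);vu=np.argwhere(w);
q=atz(p,vu[:,::-1],B+.072);(c,r)=cv2.minEnclosingCircle((q[:,:2]*1000).astype(np.float32));print('wheel',c,r,q.mean(0),w.sum())
m=(reg&(h>.008)&(h<.055)); P=W[m][:,:2]; print('holder all',cv2.minAreaRect((P*1000).astype(np.float32)))
# used stone: grey & h .036-.044
mx=im.max(2);mn=im.min(2)
for u in range(350,446,3): print(u,(np.round(h[248,u]*1000,0)),im[248,u].tolist(),end='; ')
print()
for v in range(228,272,2): print(v,np.round(h[v,412]*1000),im[v,412].tolist(),end='; ')
# tray pocket edges
print()
for u in (405,):
  for v in range(115,172,2): print(v,np.round(h[v,u]*1000),im[v,u].tolist(),end='; ')
t=cv2.imread('pics/top0.png')
cv2.imwrite('pics/h1.png',np.vstack([cv2.resize(t[222:272,322:452],(780,300),interpolation=cv2.INTER_CUBIC),cv2.resize(t[108:178,305:429],(531,300),interpolation=cv2.INTER_CUBIC)[:, :531] if 0 else cv2.copyMakeBorder(cv2.resize(t[108:178,305:429],(531,300),interpolation=cv2.INTER_CUBIC),0,0,0,249,0)]))
```

```text
wheel (424.56781005859375, -5.980695724487305) 30.07115364074707 [ 0.42478475 -0.00551858  0.0965    ] 589
holder all ((418.4830017089844, -87.97425079345703), (234.3272705078125, 66.4840316772461), 84.39368438720703)
350 73.0 [54, 56, 53]; 353 70.0 [71, 69, 69]; 356 75.0 [69, 69, 67]; 359 71.0 [49, 50, 48]; 362 44.0 [111, 106, 108]; 365 21.0 [155, 155, 150]; 368 22.0 [155, 154, 150]; 371 20.0 [157, 155, 151]; 374 19.0 [120, 120, 114]; 377 43.0 [213, 219, 218]; 380 44.0 [216, 220, 218]; 383 20.0 [97, 96, 93]; 386 36.0 [107, 106, 95]; 389 41.0 [153, 155, 137]; 392 39.0 [150, 155, 136]; 395 37.0 [157, 159, 143]; 398 37.0 [160, 162, 145]; 401 39.0 [161, 165, 146]; 404 39.0 [160, 163, 143]; 407 39.0 [160, 160, 142]; 410 40.0 [165, 165, 146]; 413 39.0 [163, 164, 145]; 416 40.0 [170, 172, 152]; 419 41.0 [174, 177, 159]; 422 38.0 [168, 170, 152]; 425 39.0 [170, 171, 154]; 428 41.0 [164, 167, 147]; 431 41.0 [172, 173, 155]; 434 36.0 [146, 146, 146]; 437 32.0 [212, 219, 217]; 440 33.0 [174, 167, 147]; 443 0.0 [215, 208, 134]; 
228 -2.0 [215, 195, 125]; 230 2.0 [216, 201, 129]; 232 -5.0 [190, 
[... 494 characters left out ...]

115 13.0 [189, 123, 58]; 117 9.0 [131, 87, 39]; 119 4.0 [178, 118, 57]; 121 3.0 [198, 129, 59]; 123 5.0 [201, 130, 64]; 125 6.0 [208, 136, 63]; 127 6.0 [207, 135, 63]; 129 3.0 [205, 134, 61]; 131 5.0 [204, 134, 63]; 133 2.0 [207, 133, 63]; 135 4.0 [195, 127, 57]; 137 2.0 [218, 148, 71]; 139 7.0 [217, 146, 68]; 141 5.0 [203, 133, 64]; 143 5.0 [217, 142, 67]; 145 2.0 [216, 143, 68]; 147 6.0 [217, 142, 69]; 149 6.0 [213, 139, 62]; 151 5.0 [219, 143, 69]; 153 6.0 [203, 133, 62]; 155 4.0 [195, 128, 57]; 157 2.0 [203, 134, 62]; 159 4.0 [197, 129, 60]; 161 2.0 [196, 128, 58]; 163 10.0 [194, 125, 62]; 165 9.0 [189, 124, 61]; 167 0.0 [132, 111, 70]; 169 -0.0 [215, 218, 148]; 171 1.0 [215, 205, 133];
```

View pics/h1.png

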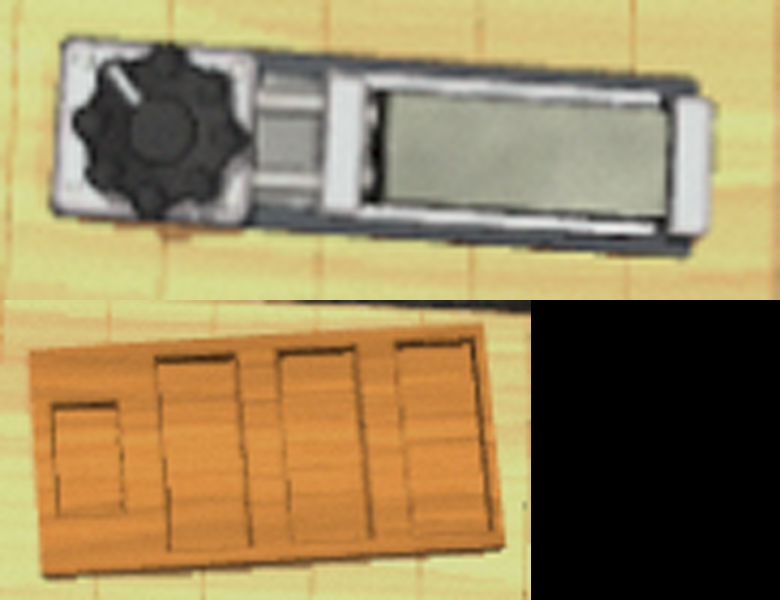

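```bash
cat >> h.py <<'E'
def tool():
    o=get_obs();Rm=R.from_quat(o['tool_rot']).as_matrix();return np.array(o['eef_pos']),Rm,np.degrees(np.arctan2(Rm[1,0],Rm[0,0])),o
def to(x,y,z,yaw=None):
    """from here to world mm (x,y,z), tool-x yaw deg (mod 180): slide cm, spin deg"""
    P,Rm,y0,o=tool();d=Rm.T@(np.array([x,y,z])/1000-P)*100
    s=0 if yaw is None else -((yaw-y0+90)%180-90)
    print('slide',np.round(d,2),'spin',round(s,1),'| at',np.round(P*1000,1),'yaw',round(y0,1),'q1,q6',np.round(np.degrees(o['joint_pos'][[0,5]])),'w',round(o['grip_width']*1000,1),'tilt',np.round(np.degrees(Rm[:2,2]),2),'t',round(o['clock'],1))
E
python3 -c "
from h import *
to(220,-200,230);to(424,-6,200)"
```

```text
slide [ 14.83 -24.23   0.13] spin 0 | at [ 152.9 -476.1  231.3] yaw 17.8 q1,q6 [-72.  90.] w 85.4 tilt [ 0. -0.] t 3.1
slide [ 40.18 -36.47   3.13] spin 0 | at [ 152.9 -476.1  231.3] yaw 17.8 q1,q6 [-72.  90.] w 85.4 tilt [ 0. -0.] t 3.1
```

Request:
arm_command([
  [3,-5,0],
  [6,-10,0],
  [9,-14.5,0],
  [12,-19.5,0],
  [14.8,-24.2,0],
], spin=[0,0,0,0,0])

```text
clock: 3.78
eef_pos: [0.2199, -0.1987, 0.2315]
tool_rot: [0.988, 0.154, 0.001, 0.0]
ft_force: [1.7, 1.0, 0.1]
grip_width: 0.0854
grasp_force: 0.0
```

Request:
arm_command([
  [5,-2.4,0],
  [10,-4.8,0.5],
  [15,-7.2,1],
  [20,-9.6,2],
  [25.4,-12.2,3],
], spin=[10,20,30,40,50])

```text
clock: 4.4
eef_pos: [0.3695, -0.1136, 0.2072]
tool_rot: [0.984, -0.176, 0.006, -0.037]
ft_force: [-0.1, -0.3, 0.1]
grip_width: 0.0856
grasp_force: 0.0
```

```bash
python3 -c "
from h import *
to(424,-6,130)"
```

```text
slide [  1.39 -11.38   8.59] spin 0 | at [ 369.5 -113.6  207.2] yaw -20.3 q1,q6 [-20. 180.] w 85.6 tilt [1.37 4.03] t 4.4
```

Request:
arm_command([
  [0,0,0],
  [0,0,0],
  [0,0,2],
  [0,0,4],
  [0,0,5],
], spin=[-10,-20,-30,-40,-42])

```text
clock: 5.03
eef_pos: [0.3673, -0.1133, 0.1565]
tool_rot: [0.982, 0.183, 0.017, -0.032]
ft_force: [-0.4, 0.9, -0.2]
grip_width: 0.0855
grasp_force: 0.0
```

```bash
python3 -c "
from h import *
to(424.2,-6,76,10)"
```

```text
slide [ 8.79 -7.48  8.89] spin 11.0 | at [ 367.3 -113.3  156.5] yaw 21.0 q1,q6 [-20. 138.] w 85.5 tilt [1.21 3.95] t 5.0
```

Request:
arm_command([
  [2,-2,0],
  [4,-4,0],
  [6,-5.5,0],
  [8,-7,0],
  [8.8,-7.5,0],
], spin=[3,6,9,11,11])

```text
clock: 5.65
eef_pos: [0.4236, -0.0113, 0.1659]
tool_rot: [0.995, 0.088, 0.015, -0.033]
ft_force: [-0.1, -0.4, -0.1]
grip_width: 0.0852
grasp_force: 0.0
```

```bash
python3 -c "
from h import *
to(424.2,-6,76,10);print(get_obs()['joint_pos'])"
```

```text
slide [-0.16  0.06  9.01] spin 0.1 | at [423.6 -11.3 165.9] yaw 10.1 q1,q6 [ -4. 165.] w 85.2 tilt [1.33 3.92] t 5.7
[-0.07683275  0.11971875 -0.32302971  1.1101142   0.07001012  2.88822756]
```

Request:
arm_command([
  [0,0,-2],
  [0,0,-4],
  [0,0,-6],
  [0,0,-8],
  [0,0,-8],
], spin=[-10.5,-21,-31.5,-42,-52])

```text
clock: 6.28
eef_pos: [0.4219, -0.0183, 0.2471]
tool_rot: [0.855, 0.517, 0.029, -0.022]
ft_force: [-0.8, 0.1, -0.7]
grip_width: 0.0855
grasp_force: 0.0
```

Request:
arm_command([
  [0,0,0],
  [0,0,0],
  [0,0,0],
  [0,0,0],
  [0,0,0],
], spin=[-10.5,-21,-31.5,-42,-52])

```text
clock: 6.9
eef_pos: [0.4208, -0.0181, 0.2454]
tool_rot: [0.542, 0.84, 0.035, -0.009]
ft_force: [0.3, 0.1, -1.1]
grip_width: 0.0855
grasp_force: 0.0
```

Request:
arm_command([
  [0,0,0],
  [0,0,0],
  [0,0,0],
  [0,0,0],
  [0,0,0],
], spin=[-10.5,-21,-31.5,-42,-52])

```text
clock: 7.52
eef_pos: [0.4208, -0.0182, 0.2454]
tool_rot: [0.119, 0.992, 0.035, 0.007]
ft_force: [0.2, -0.0, 0.1]
grip_width: 0.0853
grasp_force: 0.0
```

Request:
arm_command([
  [0,0,0],
  [0,0,0],
  [0,0,0],
  [0,0,0],
  [0,0,0],
], spin=[-10.5,-21,-31.5,-42,-52])

```text
clock: 8.15
eef_pos: [0.4207, -0.0182, 0.2453]
tool_rot: [-0.328, 0.944, 0.029, 0.022]
ft_force: [0.2, 0.5, 0.3]
grip_width: 0.0852
grasp_force: 0.0
```

Request:
arm_command([
  [0,0,0],
  [0,0,0],
  [0,0,0],
  [0,0,0],
  [0,0,0],
], spin=[-10.5,-21,-31.5,-42,-52])

```text
clock: 8.78
eef_pos: [0.4207, -0.0181, 0.2453]
tool_rot: [0.709, -0.704, -0.016, -0.032]
ft_force: [-0.2, 0.4, 0.1]
grip_width: 0.0853
grasp_force: 0.0
```

Request:
arm_command([
  [0,0,0],
  [0,0,0],
  [0,0,0],
  [0,0,0],
  [0,0,0],
], spin=[-10.5,-21,-31.5,-42,-52])

```text
clock: 9.4
eef_pos: [0.4208, -0.0182, 0.2454]
tool_rot: [0.946, -0.322, -0.0, -0.036]
ft_force: [1.1, 0.5, 0.6]
grip_width: 0.0853
grasp_force: 0.0
```

```bash
python3 -c "
from h import *
to(424.2,-6,200);print(get_obs()['joint_pos'])"
```

```text
slide [-0.36 -0.86  4.61] spin 0 | at [420.8 -18.2 245.4] yaw -37.6 q1,q6 [  -5. -148.] w 85.3 tilt [1.27 3.9 ] t 9.4
[-0.09350987  0.06445595 -0.17095496  1.31964048  0.06991723 -2.57785015]
```

Request:
arm_command([
  [0,0,0],
  [0,0,0],
  [0,0,0],
  [0,0,0],
  [0,0,0],
], spin=[-10.5,-21,-31.5,-42,-50])

```text
clock: 10.02
eef_pos: [0.412, 0.0547, 0.2453]
tool_rot: [0.998, 0.063, 0.017, -0.004]
ft_force: [1.0, 0.8, 0.4]
grip_width: 0.0857
grasp_force: 0.0
```

```bash
python3 -c "
from h import *
to(424.2,-6,200);print(get_obs()['joint_pos'])"
```

```text
slide [0.28 6.2  4.51] spin 0 | at [412.   54.7 245.3] yaw 7.3 q1,q6 [   7. -180.] w 85.7 tilt [1.91 0.56] t 10.0
[ 0.1279555   0.039096   -0.19670305  1.30059566  0.0054681  -3.14049971]
```

Request:
arm_command([
  [-4,0,0],
  [-8,0,0],
  [-12,0,0],
  [-15,0,0],
  [-17,0,0],
], spin=[8,16,20,20,20])

```text
clock: 10.65
eef_pos: [0.2418, 0.0327, 0.2395]
tool_rot: [0.994, -0.112, 0.016, -0.007]
ft_force: [1.2, 0.4, -0.7]
grip_width: 0.0858
grasp_force: 0.0
```

```bash
python3 -c "
from h import *
to(424.2,-6,200);print(get_obs()['joint_pos'])"
```

```text
slide [18.52 -0.2   4.51] spin 0 | at [241.8  32.7 239.5] yaw -12.8 q1,q6 [   7. -160.] w 85.8 tilt [1.9 0.6] t 10.7
[ 0.12689682 -0.3217712  -0.50786939  1.35050961  0.00619056 -2.79070117]
```

```bash
python3 -c "
from h import *
to(250,-220,240);to(160,-470,240)"
```

```text
slide [ 6.42 24.46 -0.29] spin 0 | at [241.8  32.7 239.5] yaw -12.8 q1,q6 [   7. -160.] w 85.8 tilt [1.9 0.6] t 10.7
slide [ 3.2  50.83 -0.85] spin 0 | at [241.8  32.7 239.5] yaw -12.8 q1,q6 [   7. -160.] w 85.8 tilt [1.9 0.6] t 10.7
```

Request:
arm_command([
  [1.3,5,0],
  [2.6,10,0],
  [3.9,15,0],
  [5.2,20,0],
  [6.4,24.5,0],
], spin=[10,20,30,40,48])

```text
clock: 11.28
eef_pos: [0.2509, -0.222, 0.2373]
tool_rot: [0.861, -0.509, 0.012, -0.013]
ft_force: [1.0, 0.5, 0.4]
grip_width: 0.0856
grasp_force: 0.0
```

Request:
arm_command([
  [3.5,4,0],
  [7,8,0],
  [10.5,12,0],
  [14,16,0],
  [17.5,20,0],
], spin=[6,12,18,24,30])

```text
clock: 11.9
eef_pos: [0.1611, -0.4718, 0.2314]
tool_rot: [-0.7, 0.713, -0.008, 0.015]
ft_force: [0.2, -0.8, 0.8]
grip_width: 0.0852
grasp_force: 0.0
```

```bash
python3 -c "
from h import *
to(424.2,-6,200);print(get_obs()['joint_pos'])"
```

```text
slide [-47.01 -25.32   4.5 ] spin 0 | at [ 161.1 -471.8  231.4] yaw -91.0 q1,q6 [ -72. -161.] w 85.2 tilt [1.88 0.62] t 11.9
[-1.26271174e+00  2.37854361e-01  1.13917162e-03  1.33439106e+00
  3.44810151e-02 -2.81513542e+00]
```

Request:
arm_command([
  [0,0,0],
  [0,0,0],
  [0,0,0],
  [0,0,0],
  [0,0,0],
], spin=[-9,-18,-26.7,-26.7,-26.7])

```text
clock: 12.52
eef_pos: [0.1957, -0.456, 0.2314]
tool_rot: [0.834, -0.552, 0.003, -0.001]
ft_force: [-0.6, -0.6, 0.2]
grip_width: 0.0854
grasp_force: 0.0
```

```bash
python3 -c "
from h import *
to(250,-220,230);to(424.2,-6,200);print(get_obs()['joint_pos'])"
```

```text
slide [-19.6  -14.22   0.14] spin 0 | at [ 195.7 -456.   231.4] yaw -67.0 q1,q6 [ -67. -180.] w 85.4 tilt [ 0.34 -0.09] t 12.5
slide [-32.51 -38.6    3.21] spin 0 | at [ 195.7 -456.   231.4] yaw -67.0 q1,q6 [ -67. -180.] w 85.4 tilt [ 0.34 -0.09] t 12.5
[-1.16839396  0.22998643 -0.00858455  1.32849218  0.0048863  -3.14044778]
```

Request:
arm_command([
  [-4,-3,0],
  [-8,-6,0],
  [-12,-9,0],
  [-16,-12,0],
  [-19.6,-14.2,0],
], spin=[10,20,30,40,50])

```text
clock: 13.15
eef_pos: [0.2496, -0.2201, 0.2316]
tool_rot: [-0.521, 0.853, -0.003, 0.002]
ft_force: [1.1, 0.0, -0.3]
grip_width: 0.0855
grasp_force: 0.0
```

Request:
arm_command([
  [-5.4,-1.2,1],
  [-10.8,-2.4,2],
  [-16.2,-3.6,3],
  [-21.6,-4.8,4],
  [-27,-5.8,6],
], spin=[10,20,30,40,50])

```text
clock: 13.78
eef_pos: [0.4026, -0.0362, 0.1837]
tool_rot: [-0.179, 0.984, -0.002, 0.004]
ft_force: [1.6, -0.8, 0.4]
grip_width: 0.0856
grasp_force: 0.0
```

Request:
arm_command([
  [0,0,0],
  [0,0,0],
  [0,0,0],
  [0,0,0],
  [0,0,0],
], spin=[10,20,30,40,50])

```text
clock: 14.4
eef_pos: [0.4011, -0.0375, 0.1834]
tool_rot: [0.254, 0.967, -0.0, 0.003]
ft_force: [-0.6, -0.9, 0.3]
grip_width: 0.0855
grasp_force: 0.0
```

Request:
arm_command([
  [0,0,0],
  [0,0,0],
  [0,0,0],
  [0,0,0],
  [0,0,0],
], spin=[10,20,30,40,50])

```text
clock: 15.02
eef_pos: [0.4011, -0.0375, 0.1835]
tool_rot: [0.639, 0.769, 0.001, 0.003]
ft_force: [0.3, -0.3, 0.1]
grip_width: 0.0855
grasp_force: 0.0
```

Request:
arm_command([
  [0,0,0],
  [0,0,0],
  [0,0,0],
  [0,0,0],
  [0,0,0],
], spin=[10,20,30,40,50])

```text
clock: 15.65
eef_pos: [0.4011, -0.0376, 0.1835]
tool_rot: [0.904, 0.427, 0.003, 0.002]
ft_force: [0.1, -0.3, -0.3]
grip_width: 0.0854
grasp_force: 0.0
```

```bash
python3 -c "
from h import *
to(424.2,-6,72);print(get_obs()['joint_pos'])"
```

```text
slide [ 3.88 -0.29 11.16] spin 0 | at [401.1 -37.6 183.5] yaw 50.6 q1,q6 [ -5. 124.] w 85.4 tilt [ 0.37 -0.11] t 15.7
[-9.24832705e-02  7.35128450e-02 -3.24455372e-01  1.16615925e+00
 -1.23536075e-03  2.16681425e+00]
```

Request:
arm_command([
  [2,0,1],
  [3.9,-0.3,2],
  [3.9,-0.3,3],
  [3.9,-0.3,4],
  [3.9,-0.3,5],
], spin=[10,20,30,36,36])

```text
clock: 16.27
eef_pos: [0.4238, -0.0053, 0.1331]
tool_rot: [0.991, 0.13, 0.003, 0.001]
ft_force: [0.4, 0.1, 0.3]
grip_width: 0.0856
grasp_force: 0.0
```

```bash
python3 -c "
from h import *
to(424.2,-6,66)"
```

```text
slide [-0.02  0.06  6.71] spin 0 | at [423.8  -5.3 133.1] yaw 15.0 q1,q6 [ -1. 164.] w 85.6 tilt [ 0.38 -0.1 ] t 16.3
```

Request:
arm_command([
  [0,0.06,2],
  [0,0.06,4],
  [0,0.06,5.5],
  [0,0.06,6.7],
  [0,0.06,6.7],
], spin=[0,0,0,0,0])

```text
clock: 16.9
eef_pos: [0.4236, -0.0055, 0.0657]
tool_rot: [0.991, 0.131, 0.002, 0.001]
ft_force: [0.0, 0.8, 1.1]
grip_width: 0.0855
grasp_force: 0.0
```

Request:
arm_command([
  [0,0,0],
  [0,0,0],
  [0,0,0],
  [0,0,0],
  [0,0,0],
], spin=[0,0,0,0,0], jaw=5)

```text
clock: 17.52
eef_pos: [0.425, -0.0053, 0.0675]
tool_rot: [0.991, 0.131, 0.004, 0.001]
ft_force: [-2.2, -0.2, 5.4]
grip_width: 0.0598
grasp_force: 63.8
```

Gripped with small side force. Now I unwind.

Request:
arm_command([
  [0,0,0],
  [0,0,0],
  [0,0,0],
  [0,0,0],
  [0,0,0],
], spin=[-8,-18,-28,-38,-48])

```text
clock: 18.15
eef_pos: [0.4248, -0.005, 0.0675]
tool_rot: [0.851, 0.525, 0.003, 0.002]
ft_force: [-1.1, -0.5, 6.1]
grip_width: 0.0594
grasp_force: 64.1
```

Request:
arm_command([
  [0,0,0],
  [0,0,0],
  [0,0,0],
  [0,0,0],
  [0,0,0],
], spin=[-10,-20,-30,-40,-50])

```text
clock: 18.77
eef_pos: [0.4246, -0.0051, 0.0675]
tool_rot: [0.55, 0.835, 0.001, 0.003]
ft_force: [-2.8, 0.5, 6.9]
grip_width: 0.0595
grasp_force: 64.2
```

```bash
python3 -c "
from h import *
to(424.2,-6,66);p=cam('side','s1');print([(r['centre'],r['confidence']) for r in landmark_of(p,'jaw_face')])
o=get_obs();print(o['ft_force'],o['ft_torque'])"
```

```text
slide [-0.07 -0.07  0.15] spin 0 | at [424.6  -5.1  67.5] yaw 113.3 q1,q6 [-1. 66.] w 59.5 tilt [ 0.42 -0.08] t 18.8
[([268.6, 238.4], 0.48)]
[-2.71742759 -0.20008685  7.20137658] [-0.02183931  0.7706176   0.08577055]
```

Request:
arm_command([
  [0,0,0],
  [0,0,0],
  [0,0,0],
  [0,0,0],
  [0,0,0],
], spin=[-10,-20,-30,-40,-50])

```text
clock: 19.5
eef_pos: [0.4245, -0.0052, 0.0675]
tool_rot: [0.145, 0.989, -0.0, 0.004]
ft_force: [-3.0, -1.5, 5.6]
grip_width: 0.0594
grasp_force: 64.2
```

Request:
arm_command([
  [0,0,0],
  [0,0,0],
  [0,0,0],
  [0,0,0],
  [0,0,0],
], spin=[-10,-20,-30,-40,-50])

```text
clock: 20.12
eef_pos: [0.4244, -0.0053, 0.0674]
tool_rot: [-0.286, 0.958, -0.001, 0.003]
ft_force: [-1.8, -3.0, 6.0]
grip_width: 0.0595
grasp_force: 49.4
```

Request:
arm_command([
  [0,0,0],
  [0,0,0],
  [0,0,0],
  [0,0,0],
  [0,0,0],
], spin=[-10,-20,-30,-40,-50])

```text
clock: 20.75
eef_pos: [0.4245, -0.0056, 0.0675]
tool_rot: [-0.665, 0.747, -0.003, 0.002]
ft_force: [0.5, -1.1, 7.1]
grip_width: 0.0596
grasp_force: 62.4
```

Request:
arm_command([
  [0,0,0],
  [0,0,0],
  [0,0,0],
  [0,0,0],
  [0,0,0],
], spin=[-10,-20,-30,-40,-50])

```text
clock: 21.38
eef_pos: [0.4248, -0.0056, 0.0675]
tool_rot: [0.918, -0.396, 0.004, -0.0]
ft_force: [0.5, 0.3, 6.5]
grip_width: 0.0596
grasp_force: 62.7
```

Request:
arm_command([
  [0,0,0],
  [0,0,0],
  [0,0,0],
  [0,0,0],
  [0,0,0],
], spin=[-10,-20,-30,-30,-30])

```text
clock: 22.0
eef_pos: [0.425, -0.0055, 0.0675]
tool_rot: [0.989, -0.147, 0.004, 0.001]
ft_force: [-1.0, -0.3, 6.3]
grip_width: 0.0592
grasp_force: 63.0
```

Request:
arm_command([
  [0,0,0],
  [0,0,0],
  [0,0,-1],
  [0,0,-3.5],
  [0,0,-6],
], spin=[0,0,0,0,0], jaw=8.54)

```text
clock: 22.62
eef_pos: [0.4239, -0.0051, 0.1275]
tool_rot: [0.989, -0.148, 0.003, 0.0]
ft_force: [0.1, 1.1, 0.3]
grip_width: 0.0856
grasp_force: 0.0
```

Run:
```python
from h import *
to(424.2,-6,66);p=cam('top','t1')
t=cv2.imread('pics/t1.png');cv2.imwrite('pics/t1c.png',cv2.resize(t[100:300,200:466],(798,600),interpolation=cv2.INTER_CUBIC))
```

```text
slide [0.02 0.08 6.15] spin 0 | at [423.9  -5.1 127.5] yaw -17.0 q1,q6 [  -1. -164.] w 85.6 tilt [ 0.36 -0.08] t 22.6
```

View pics/t1c.png

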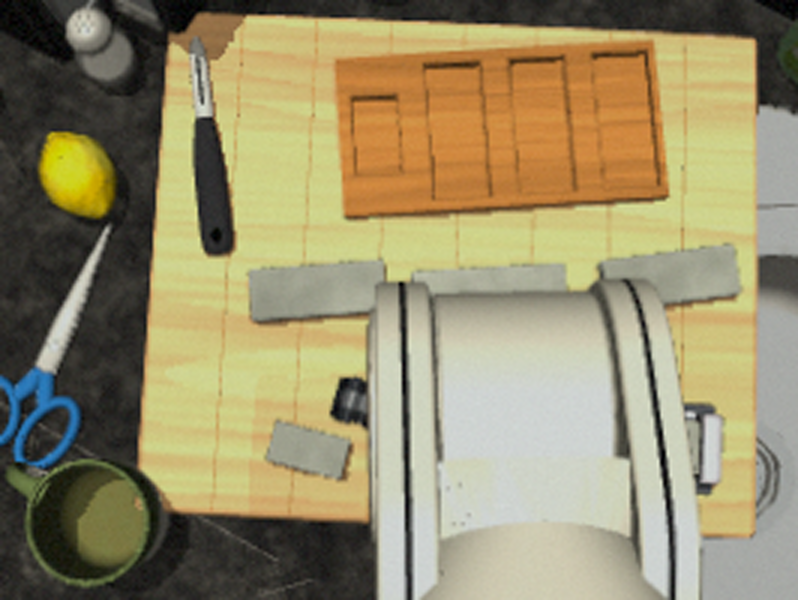

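Request:
arm_command([
  [0,0,0],
  [0,0,0],
  [0,0,0],
  [0,0,0],
  [0,0,0],
], spin=[10,20,30,40,50])

```text
clock: 23.3
eef_pos: [0.4241, -0.0051, 0.1267]
tool_rot: [0.832, -0.554, 0.003, -0.001]
ft_force: [-0.3, 0.8, -0.7]
grip_width: 0.0854
grasp_force: 0.0
```

Request:
arm_command([
  [0,0,2],
  [0,0,4],
  [0,0,5.5],
  [0,0,6.1],
  [0,0,6.1],
], spin=[10,20,25,25,25])

```text
clock: 23.92
eef_pos: [0.4243, -0.0052, 0.0654]
tool_rot: [-0.695, 0.719, -0.003, 0.002]
ft_force: [-0.9, 0.8, 0.2]
grip_width: 0.0849
grasp_force: 0.0
```

Request:
arm_command([
  [0,0,0],
  [0,0,0],
  [0,0,0],
  [0,0,0],
  [0,0,0],
], spin=[0,0,0,0,0], jaw=5)

```text
clock: 24.55
eef_pos: [0.4247, -0.0052, 0.0666]
tool_rot: [-0.695, 0.719, -0.003, 0.002]
ft_force: [-1.2, 0.1, 6.1]
grip_width: 0.0594
grasp_force: 63.5
```

Request:
arm_command([
  [0,0,0],
  [0,0,0],
  [0,0,0],
  [0,0,0],
  [0,0,0],
], spin=[-8,-16,-26,-36,-46])

```text
clock: 25.18
eef_pos: [0.4247, -0.0052, 0.0666]
tool_rot: [0.922, -0.388, 0.004, -0.001]
ft_force: [-1.9, -0.7, 4.8]
grip_width: 0.0594
grasp_force: 63.5
```

Request:
arm_command([
  [0,0,0],
  [0,0,0],
  [0,0,0],
  [0,0,0],
  [0,0,0],
], spin=[-8,-16,-24,-24,-24])

```text
clock: 25.8
eef_pos: [0.4246, -0.0051, 0.0666]
tool_rot: [0.982, -0.191, 0.004, -0.0]
ft_force: [-2.6, -2.4, 5.2]
grip_width: 0.059
grasp_force: 63.6
```

Request:
arm_command([
  [0,0,0],
  [0,0,0],
  [0,0,-1],
  [0,0,-3.5],
  [0,0,-7],
], spin=[0,0,0,0,0], jaw=8.54)

```text
clock: 26.42
eef_pos: [0.4232, -0.005, 0.1361]
tool_rot: [0.982, -0.191, 0.002, 0.0]
ft_force: [0.4, -0.8, -0.2]
grip_width: 0.0856
grasp_force: 0.0
```

```bash
python3 -c "
from h import *
to(408.5,-180,130,-5.6);to(250,200,200)"
```

```text
slide [ 5.18 16.78  0.63] spin -16.4 | at [423.2  -5.  136.1] yaw -22.0 q1,q6 [  -1. -159.] w 85.6 tilt [ 0.26 -0.08] t 26.4
slide [-23.7  -12.53  -6.5 ] spin 0 | at [423.2  -5.  136.1] yaw -22.0 q1,q6 [  -1. -159.] w 85.6 tilt [ 0.26 -0.08] t 26.4
```

```bash
python3 -c "
from h import *
to(250,-225,180,-95.6)"
```

```text
slide [-7.81 26.88 -4.44] spin 73.6 | at [423.2  -5.  136.1] yaw -22.0 q1,q6 [  -1. -159.] w 85.6 tilt [ 0.26 -0.08] t 26.4
```

Request:
arm_command([
  [-1.6,5.4,-2],
  [-3.2,10.8,-4],
  [-4.7,16.2,-4.4],
  [-6.3,21.6,-4.4],
  [-7.8,26.9,-4.4],
], spin=[10.5,21,31.5,42,52])

```text
clock: 27.05
eef_pos: [0.2496, -0.2266, 0.1797]
tool_rot: [0.797, -0.604, 0.004, -0.001]
ft_force: [0.3, -1.9, -0.3]
grip_width: 0.0854
grasp_force: 0.0
```

Run:
```python
from h import *
to(250,-225,180,-95.6)
p=cam('top','t2')
t=cv2.imread('pics/t2.png');cv2.imwrite('pics/t2c.png',cv2.resize(t[100:300,200:466],(798,600),interpolation=cv2.INTER_CUBIC))
W=cloud(p);im=p['pixels'].astype(int)
ch=(im.max(2)-im.min(2))
m=(ch>12)&(ch<40)&(abs(W[...,2]-B-.04)<.006)&(W[...,0]>.35)&(W[...,0]<.47)&(W[...,1]<-.08)
n,l,st,_=cv2.connectedComponentsWithStats(m.astype(np.uint8),connectivity=4)
for i in range(1,n):
    if st[i,4]>50: print(fit(p,np.argwhere(l==i)[:,::-1],B+.04))
for b in blocks(p): print(b)
```

```text
slide [-0.14 -0.08 -0.03] spin 21.3 | at [ 249.6 -226.6  179.7] yaw -74.3 q1,q6 [ -42. -148.] w 85.4 tilt [ 0.47 -0.18] t 27.1
[ 413.1 -136.6  413.3 -136.5   84.3   99.3   37.2   64.5]
[ 532.6 -176.8  532.7 -176.9   96.1   99.4   38.    44.3]
[529.6  81.9 529.5  82.   92.9  98.6  38.2  44.1]
[523.4 -42.4 522.9 -42.6  91.8 111.7  39.1  52.2]
[421.  -34.2 421.7 -31.  170.6  61.2  36.   64.6]
[ 415.1 -126.7  414.1 -128.3   86.   148.1   60.8   63.2]
[414.6  90.7 414.7  90.8  74.6  55.5  28.   43.7]
```

View pics/t2c.png

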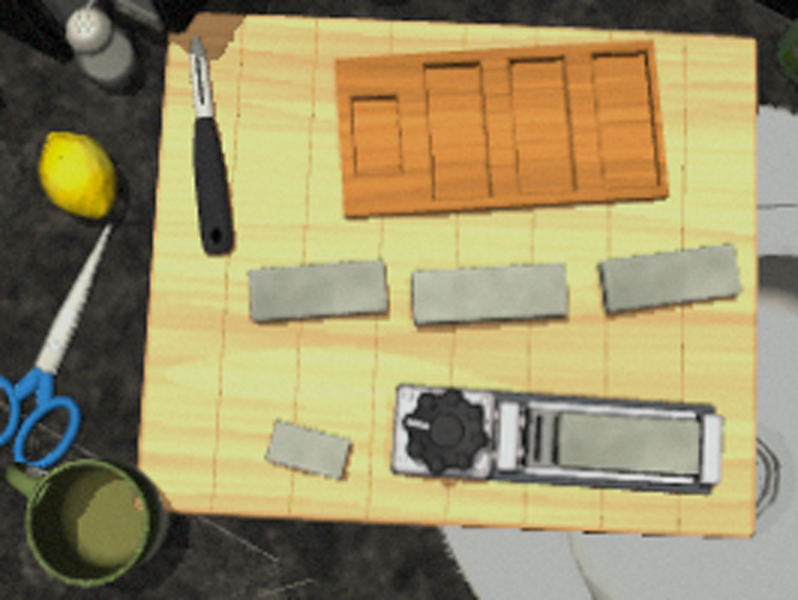

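```bash
python3 -c "
from h import *
to(413.2,-136.5,52,-95.7)"
```

```text
slide [ -4.93 -18.6   12.77] spin 20.6 | at [ 245.6 -231.2  179.6] yaw -75.1 q1,q6 [ -43. -148.] w 85.3 tilt [ 0.25 -0.4 ] t 27.1
```

Request:
arm_command([
  [-1.2,-4.7,0],
  [-2.4,-9.4,1],
  [-3.7,-14,2],
  [-4.9,-18.6,4],
  [-4.9,-18.6,6],
], spin=[8,16,20.6,20.6,20.6])

```text
clock: 27.72
eef_pos: [0.4197, -0.1253, 0.1198]
tool_rot: [-0.68, 0.733, -0.004, 0.003]
ft_force: [-0.2, 0.1, 0.1]
grip_width: 0.0854
grasp_force: 0.0
```

Request:
arm_command([
  [0,0,0],
  [0,0,0],
  [0,0,0],
  [0,0,0],
  [0,0,0],
], spin=[0,0,0,0,0])

```text
clock: 28.35
eef_pos: [0.4163, -0.1272, 0.12]
tool_rot: [-0.678, 0.735, -0.003, 0.002]
ft_force: [-0.8, -0.3, 0.4]
grip_width: 0.0855
grasp_force: 0.0
```

```bash
python3 -c "
from h import *
to(413.2,-136.5,52,-95.7)"
```

```text
slide [0.94 0.28 6.8 ] spin 1.1 | at [ 416.3 -127.2  120. ] yaw -94.6 q1,q6 [ -17. -102.] w 85.5 tilt [ 0.42 -0.1 ] t 28.4
```

Request:
arm_command([
  [0.9,0.3,2],
  [0.94,0.28,4],
  [0.94,0.28,6],
  [0.94,0.28,6.8],
  [0.94,0.28,6.8],
], spin=[1.1,1.1,1.1,1.1,1.1])

```text
clock: 28.98
eef_pos: [0.4128, -0.1361, 0.0514]
tool_rot: [-0.671, 0.741, -0.002, 0.002]
ft_force: [0.2, 0.5, 0.3]
grip_width: 0.0853
grasp_force: 0.0
```

Request:
arm_command([
  [0,0,0],
  [0,0,0],
  [0,0,0],
  [0,0,0],
  [0,0,0],
], spin=[0,0,0,0,0], jaw=2.5)

```text
clock: 29.6
eef_pos: [0.4139, -0.1364, 0.0524]
tool_rot: [-0.671, 0.741, -0.004, 0.002]
ft_force: [-0.8, 0.8, 6.4]
grip_width: 0.0361
grasp_force: 61.4
```

Request:
arm_command([
  [0,0,0],
  [0,0,-0.5],
  [0,0,-1.5],
  [0,0,-3],
  [0,0,-3],
], spin=[0,0,0,0,0])

```text
clock: 30.22
eef_pos: [0.4139, -0.1365, 0.0827]
tool_rot: [-0.671, 0.741, -0.004, 0.003]
ft_force: [-0.1, -0.1, -0.9]
grip_width: 0.0363
grasp_force: 60.7
```

```bash
python3 -c "
from h import *
to(413.2,-136.5,52,-95.7)"
```

```text
slide [0.01 0.1  3.07] spin 0.0 | at [ 413.9 -136.5   82.7] yaw -95.7 q1,q6 [ -18. -103.] w 36.3 tilt [ 0.51 -0.13] t 30.2
```

Run:
```python
from h import *
p=cam('top')
im=cv2.imread('pics/t2.png');s=3
def proj(X):
    A,t=Rt(p);c=X@A.T+t;q=c[...,:2]/c[...,2:];q=q*(1+p['k1']*(q**2).sum(-1,keepdims=True));K=p['intrinsics']
    return np.stack([q[...,0]*K[0,0]+K[0,2],q[...,1]*K[1,1]+K[1,2]],-1).astype(np.float32)
cx,cy,a=.6515,-.0572,np.radians(2.2)
def warp(z):
    # rows: tray x from +70 to -70 ; cols: tray y from +130 to -130
    tx,ty=np.meshgrid(np.linspace(.07,-.07,140*s),np.linspace(.13,-.13,260*s),indexing='ij')
    X=np.stack([cx+tx*np.cos(a)-ty*np.sin(a),cy+tx*np.sin(a)+ty*np.cos(a),np.full_like(tx,z)],-1)
    q=proj(X);return cv2.remap(im,q[...,0],q[...,1],cv2.INTER_CUBIC)
w=warp(B+.012)
def px(x,y): return int((.13-y)*1000*s),int((.07-x)*1000*s)
cv2.rectangle(w,px(.061,.122),px(-.061,-.122),(255,0,0),1)
for y,l,b in((-.095,.104,.042),(-.031,.104,.042),(.033,.104,.042),(.094,.06,.034)):
    cv2.rectangle(w,px(l/2,y+b/2),px(-l/2,y-b/2),(0,255,0),1)
cv2.imwrite('pics/tray.png',w)
```

```text
(no output)
```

View pics/tray.png

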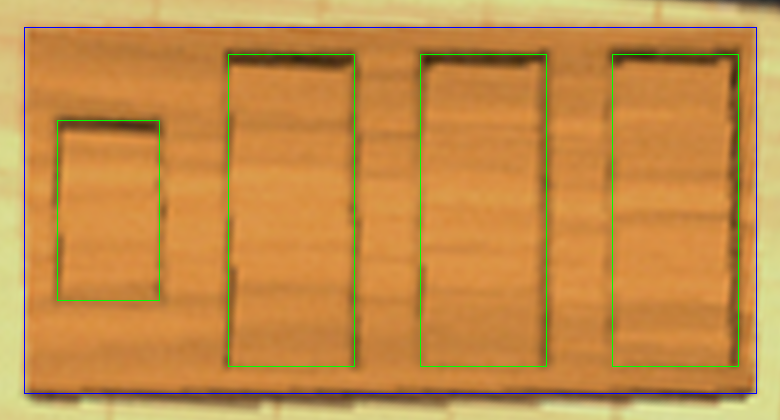

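```bash
python3 -c "
from h import *
to(653.4,-87.6,120,-177.5)"
```

```text
slide [ -7.22 -23.43  -3.62] spin 81.8 | at [ 413.4 -136.3   82. ] yaw -95.7 q1,q6 [ -18. -103.] w 36.3 tilt [ 0.44 -0.11] t 30.3
```

Request:
arm_command([
  [0,-1,-3],
  [-1.5,-5.5,-3.6],
  [-3,-11,-3.6],
  [-5,-16.5,-3.6],
  [-6.5,-21.5,-3.6],
], spin=[4,14,24,34,44])

```text
clock: 30.9
eef_pos: [0.6344, -0.0919, 0.1177]
tool_rot: [-0.342, 0.94, -0.002, 0.002]
ft_force: [1.9, -0.4, -2.1]
grip_width: 0.0363
grasp_force: 60.7
```

Request:
arm_command([
  [0,0,0],
  [0,0,0],
  [0,0,0],
  [0,0,0],
  [0,0,0],
], spin=[10,20,30,37.8,37.8])

```text
clock: 31.52
eef_pos: [0.6324, -0.0926, 0.1177]
tool_rot: [-0.023, 1.0, -0.001, 0.002]
ft_force: [0.2, -0.2, -1.9]
grip_width: 0.0366
grasp_force: 60.8
```

Request:
arm_command([
  [0,0,0],
  [0,0,0],
  [0,0,0],
  [0,0,0],
  [0,0,0],
], spin=[0,0,0,0,0])

```text
clock: 32.15
eef_pos: [0.6331, -0.0927, 0.119]
tool_rot: [-0.022, 1.0, -0.001, 0.003]
ft_force: [-0.6, -0.3, -1.3]
grip_width: 0.0362
grasp_force: 60.8
```

```bash
python3 -c "
from h import *
to(653.4,-87.6,60,-177.5)"
```

```text
slide [-2.01  0.43  5.91] spin 0.0 | at [633.1 -92.7 119. ] yaw -177.5 q1,q6 [ -8. -11.] w 36.2 tilt [ 0.37 -0.09] t 32.1
```

Request:
arm_command([
  [-1,0.2,1],
  [-1.97,0.43,3],
  [-1.97,0.43,5],
  [-1.97,0.43,5.9],
  [-1.97,0.43,5.9],
], spin=[0,0,0,0,0])

```text
clock: 32.78
eef_pos: [0.6521, -0.0873, 0.0581]
tool_rot: [-0.022, 1.0, -0.001, 0.002]
ft_force: [-0.5, -0.2, -1.1]
grip_width: 0.0362
grasp_force: 60.8
```

Run:
```python
from h import *
to(653,-87.6,37,-177.5)
p=cam('top');p=cam('top','t3');im=p['pixels'].astype(int);W=cloud(p)
ch=im.max(2)-im.min(2)
to(653,-87.6,37,-177.5)
t=cv2.imread('pics/t3.png');cv2.imwrite('pics/t3c.png',cv2.resize(t[100:200,300:433],(798,600),interpolation=cv2.INTER_CUBIC))
```

```text
slide [-0.09 -0.03  2.11] spin 0.0 | at [652.1 -87.3  58.1] yaw -177.5 q1,q6 [ -8. -10.] w 36.2 tilt [ 0.18 -0.06] t 32.8
slide [0.05 0.01 2.31] spin 0.0 | at [653.3 -87.7  60.1] yaw -177.5 q1,q6 [ -8. -10.] w 36.2 tilt [ 0.39 -0.09] t 32.9
```

View pics/t3c.png

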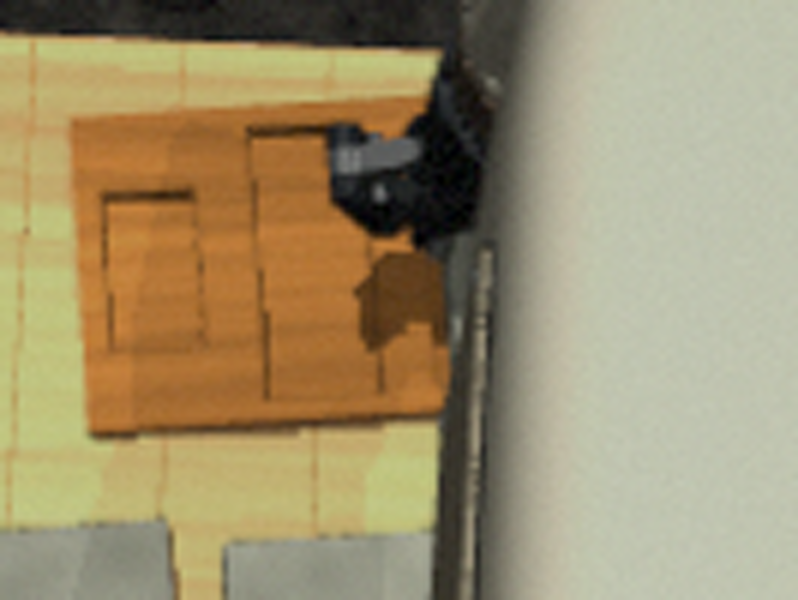

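Request:
arm_command([
  [0,0,0.6],
  [0,0,1.2],
  [0,0,1.7],
  [0,0,2.1],
  [0,0,2.3],
], spin=[0,0,0,0,0])

```text
clock: 33.5
eef_pos: [0.6529, -0.0877, 0.0366]
tool_rot: [-0.022, 1.0, -0.001, 0.003]
ft_force: [-1.1, 0.1, 1.8]
grip_width: 0.0365
grasp_force: 61.2
```

Request:
arm_command([
  [0,0,0],
  [0,0,0],
  [0,0,0],
  [0,0,0],
  [0,0,0],
], spin=[0,0,0,0,0])

```text
clock: 34.12
eef_pos: [0.6531, -0.0877, 0.037]
tool_rot: [-0.022, 1.0, -0.001, 0.003]
ft_force: [0.2, -0.0, -2.1]
grip_width: 0.0366
grasp_force: 60.8
```

Request:
arm_command([
  [0,0,0],
  [0,0,0],
  [0,0,-0.5],
  [0,0,-3],
  [0,0,-7],
], spin=[0,0,0,0,0], jaw=5)

```text
clock: 34.75
eef_pos: [0.6514, -0.0874, 0.1064]
tool_rot: [-0.022, 1.0, -0.001, 0.001]
ft_force: [1.2, 0.1, -0.3]
grip_width: 0.0501
grasp_force: 0.0
```

```bash
python3 -c "
from h import *
to(523.7,-41.8,100,-88.2)"
```

```text
slide [12.56  5.11  0.6 ] spin -89.3 | at [651.4 -87.4 106.4] yaw -177.5 q1,q6 [ -8. -10.] w 50.1 tilt [ 0.16 -0.06] t 34.8
```

Request:
arm_command([
  [2.5,1,0],
  [5,2,0],
  [7.5,3,0],
  [10,4,0],
  [12.6,5.1,0],
], spin=[-10,-20,-30,-40,-50], jaw=8.5)

```text
clock: 35.38
eef_pos: [0.5241, -0.0419, 0.1068]
tool_rot: [-0.445, 0.896, -0.002, 0.003]
ft_force: [0.3, 0.3, -0.4]
grip_width: 0.0849
grasp_force: 0.0
```

Request:
arm_command([
  [0,0,0],
  [0,0,0],
  [0,0,0],
  [0,0,0],
  [0,0,0],
], spin=[-10,-20,-30,-39.3,-39.3])

```text
clock: 36.0
eef_pos: [0.5248, -0.0422, 0.1067]
tool_rot: [0.718, -0.697, 0.003, -0.002]
ft_force: [-0.2, 0.2, 0.1]
grip_width: 0.0851
grasp_force: 0.0
```

Request:
arm_command([
  [0,0,0],
  [0,0,0],
  [0,0,0],
  [0,0,0],
  [0,0,0],
], spin=[0,0,0,0,0])

```text
clock: 36.62
eef_pos: [0.5245, -0.0421, 0.1061]
tool_rot: [0.718, -0.696, 0.003, -0.002]
ft_force: [0.5, 0.5, 0.8]
grip_width: 0.085
grasp_force: 0.0
```

Run:
```python
from h import *
p=cam('top','t4');to(523.7,-41.8,37,-88.2)
for b in blocks(p): print(b)
```

```text
slide [-0.05  0.12  6.91] spin 0.0 | at [524.5 -42.1 106.1] yaw -88.2 q1,q6 [ -5. -96.] w 84.8 tilt [ 0.36 -0.09] t 36.7
[529.9  81.9 529.4  82.   92.9  98.9  38.4  43.9]
[521.6  -5.3 521.9  -6.3  51.3  39.3  38.8  52. ]
[427.5  19.4 426.8  12.3 171.1  60.9  33.5  65.3]
[414.5  90.7 414.7  90.8  74.6  55.5  28.   43.9]
```

Request:
arm_command([
  [0,0.1,2],
  [0,0.1,4],
  [0,0.1,6],
  [0,0.1,6.9],
  [0,0.1,6.9],
], spin=[0,0,0,0,0])

```text
clock: 37.3
eef_pos: [0.5235, -0.0422, 0.0366]
tool_rot: [0.718, -0.696, 0.002, -0.001]
ft_force: [-0.2, -0.6, 0.3]
grip_width: 0.085
grasp_force: 0.0
```

Request:
arm_command([
  [0,0,0],
  [0,0,0],
  [0,0,0],
  [0,0,0],
  [0,0,0],
], spin=[0,0,0,0,0], jaw=2.5)

```text
clock: 37.92
eef_pos: [0.5248, -0.0424, 0.0381]
tool_rot: [0.718, -0.696, 0.004, -0.002]
ft_force: [-0.8, -0.5, 5.7]
grip_width: 0.0363
grasp_force: 62.5
```

Request:
arm_command([
  [0,0,-1],
  [0,0,-3],
  [0,0,-5],
  [0,0,-6.5],
  [0,0,-6.5],
], spin=[0,0,0,0,0])

```text
clock: 38.55
eef_pos: [0.5243, -0.0422, 0.1032]
tool_rot: [0.718, -0.696, 0.004, -0.002]
ft_force: [0.5, -0.5, -2.8]
grip_width: 0.0369
grasp_force: 61.7
```

```bash
python3 -c "
from h import *
to(414.6,-125,100,-95.6)"
```

```text
slide [ 7.93 11.23  0.24] spin 7.4 | at [524.3 -42.2 103.2] yaw -88.2 q1,q6 [ -5. -96.] w 36.9 tilt [ 0.5 -0.1] t 38.5
```

Run:
```python
from h import *
p=cam('top');im=cv2.imread('pics/t2.png');s=4
A,t=Rt(p);K=p['intrinsics']
def proj(X):
    c=X@A.T+t;q=c[...,:2]/c[...,2:];q=q*(1+p['k1']*(q**2).sum(-1,keepdims=True))
    return np.stack([q[...,0]*K[0,0]+K[0,2],q[...,1]*K[1,1]+K[1,2]],-1).astype(np.float32)
cx,cy,a=.4140,-.1260,np.radians(84.6)
def warp(z,x0=.16,x1=-.03): pass
out=[]
for z in(.025,.0425):
    tx,ty=np.meshgrid(np.linspace(.09,-.09,180*s),np.linspace(.036,-.036,72*s)); 
    X=np.stack([cx+tx*np.cos(a)-ty*np.sin(a),cy+tx*np.sin(a)+ty*np.cos(a),np.full_like(tx,B+z)],-1)
    q=proj(X);w=cv2.remap(im,q[...,0],q[...,1],cv2.INTER_CUBIC)
    f=lambda x,y:(int((.09-x)*1000*s),int((.036-y)*1000*s))
    for y in(.021,-.021,.033,-.033): cv2.line(w,f(.09,y),f(-.09,y),(0,255,0),1)
    for x in(-.061,-.079,.061): cv2.line(w,f(x,.036),f(x,-.036),(0,0,255),1)
    out.append(w)
cv2.imwrite('pics/bed.png',np.vstack(out))
```

```text
(no output)
```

View pics/bed.png

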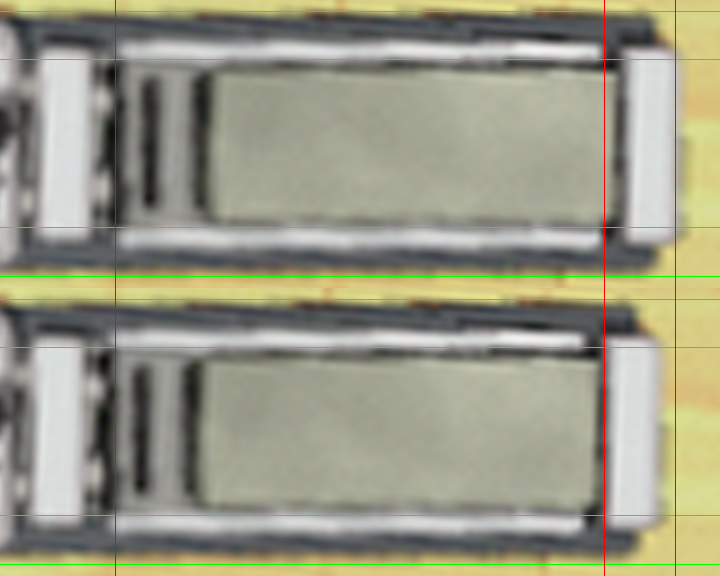

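Request:
arm_command([
  [1.5,2.5,-0.3],
  [3,5,-0.3],
  [5,7.5,-0.3],
  [7,10,-0.3],
  [8,11.2,-0.3],
], spin=[1.5,3,5,7.2,7.2])

```text
clock: 39.22
eef_pos: [0.4121, -0.126, 0.1036]
tool_rot: [-0.673, 0.74, -0.002, 0.001]
ft_force: [0.1, 0.1, -2.7]
grip_width: 0.0367
grasp_force: 61.6
```

Request:
arm_command([
  [0,0,0],
  [0,0,0],
  [0,0,0],
  [0,0,0],
  [0,0,0],
], spin=[0,0,0,0,0])

```text
clock: 39.85
eef_pos: [0.4144, -0.1254, 0.1045]
tool_rot: [-0.673, 0.739, -0.003, 0.002]
ft_force: [-0.7, -0.2, -1.7]
grip_width: 0.0363
grasp_force: 61.6
```

```bash
python3 -c "
from h import *
to(414.9,-127.5,59,-95.4)"
```

```text
slide [ 0.2  -0.04  4.55] spin 0.0 | at [ 414.4 -125.4  104.5] yaw -95.4 q1,q6 [ -17. -102.] w 36.3 tilt [ 0.37 -0.08] t 39.9
```

Request:
arm_command([
  [0.2,-0.04,0],
  [0.2,-0.04,0.7],
  [0.2,-0.04,1.5],
  [0.2,-0.04,2.3],
  [0.2,-0.04,2.8],
], spin=[0,0,0,0,0])

```text
clock: 40.48
eef_pos: [0.414, -0.1276, 0.0757]
tool_rot: [-0.673, 0.74, -0.002, 0.002]
ft_force: [0.6, 1.1, -2.3]
grip_width: 0.0365
grasp_force: 61.6
```

Request:
arm_command([
  [0,0,0],
  [0,0,0.5],
  [0,0,1],
  [0,0,1.4],
  [0,0,1.7],
], spin=[0,0,0,0,0])

```text
clock: 41.1
eef_pos: [0.4145, -0.1277, 0.0592]
tool_rot: [-0.673, 0.74, -0.003, 0.002]
ft_force: [-0.1, -0.6, -2.0]
grip_width: 0.0363
grasp_force: 61.6
```

Request:
arm_command([
  [0,0,0],
  [0,0,0],
  [0,0,0],
  [0,0,0],
  [0,0,0],
], spin=[0,0,0,0,0])

```text
clock: 41.72
eef_pos: [0.4147, -0.1278, 0.0596]
tool_rot: [-0.673, 0.74, -0.003, 0.002]
ft_force: [0.8, 0.5, -2.4]
grip_width: 0.0364
grasp_force: 61.6
```

Request:
arm_command([
  [0,0,0],
  [0,0,0],
  [0,0,-0.5],
  [0,0,-3],
  [0,0,-8],
], spin=[0,0,0,0,0], jaw=5)

```text
clock: 42.35
eef_pos: [0.4124, -0.1271, 0.1391]
tool_rot: [-0.673, 0.74, -0.001, 0.001]
ft_force: [0.7, -0.1, -0.5]
grip_width: 0.0501
grasp_force: 0.0
```

```bash
python3 -c "
from h import *
to(424.6,-5.3,135)"
```

```text
slide [-12.24  -0.07   0.41] spin 0 | at [ 412.4 -127.1  139.1] yaw -95.4 q1,q6 [ -17. -102.] w 50.1 tilt [ 0.11 -0.01] t 42.4
```

Request:
arm_command([
  [-5.3,2.5,-0.5],
  [-10.6,5.5,-1],
  [-15.9,8.2,-1],
  [-21.2,11,-1],
  [-26.5,13.7,-1],
], spin=[0,0,0,0,0], jaw=8.5)

```text
clock: 42.98
eef_pos: [0.302, 0.1507, 0.1492]
tool_rot: [-0.673, 0.74, -0.003, 0.003]
ft_force: [-0.1, 0.2, 0.1]
grip_width: 0.0849
grasp_force: 0.0
```

```bash
cat >> h.py <<'E'
TR=(.6515,-.0572,2.5);PK=dict(p1=-95,p2=-31,p3=33,ps=94)
def rel(x,y,cx,cy,a):
    a=np.radians(a);return np.round([(x-cx)*np.cos(a)+(y-cy)*np.sin(a),-(x-cx)*np.sin(a)+(y-cy)*np.cos(a)],1)
def grey(p):
    """all grey stones by height class"""
    W=cloud(p);im=p['pixels'].astype(int);ch=im.max(2)-im.min(2);h=cv2.medianBlur((W[...,2]-B).astype(np.float32),5)
    for nm,lo,hi,z in(('on board 20',.015,.0222,.02),('tray',.0215,.0275,.024),('long',.024,.033,.028),('bed20',.036,.044,.04),('bed28',.0445,.052,.048)):
        m=(ch>9)&(ch<42)&(im.max(2)>110)&(h>lo)&(h<hi)&(W[...,0]>.3)
        m=cv2.morphologyEx(m.astype(np.uint8),cv2.MORPH_CLOSE,np.ones((3,3)))
        n,l,st,_=cv2.connectedComponentsWithStats(m,connectivity=4)
        for i in range(1,n):
            if st[i,4]>180: 
                f=fit(p,np.argwhere(l==i)[:,::-1],B+z)
                if 20<f[6]<60 and f[5]>40: print(nm,f,'bed',rel(*f[2:4],413.9,-126.7,84.6),'tray',rel(*f[2:4],651.5,-57.2,2.5))
E
python3 - <<'E'
from h import *
to(424.6,-5.3,135)
p=cam('top','t5');grey(p)
to(424.6,-5.3,135)
t=cv2.imread('pics/t5.png');cv2.imwrite('pics/t5c.png',cv2.resize(t[100:300,200:466],(798,600),interpolation=cv2.INTER_CUBIC))
E
```

```text
slide [ 14.37 -13.67   1.53] spin 0 | at [302.  150.7 149.2] yaw -95.4 q1,q6 [ 27. -58.] w 84.9 tilt [ 0.49 -0.02] t 43.0
on board 20 [ 533.  -177.6  533.1 -177.5   95.9   99.4   37.4   44.5] bed [ -39.4 -123.5] tray [-123.5 -115. ]
on board 20 [530.   81.9 530.1  81.9  92.7  99.   37.2  44.5] bed [218.6 -96.1] tray [-115.2  144.3]
on board 20 [414.6  90.6 414.7  90.7  74.   55.5  28.   44.5] bed [216.5  19.7] tray [-230.1  158.1]
tray [652.  -88.1 652.9 -88.4   3.1  98.9  37.2  48.5] bed [  60.6 -234.3] tray [  0.  -31.2]
bed28 [ 415.2 -128.5  415.2 -128.    84.4  110.7   37.5   72.5] bed [-1.2 -1.4] tray [-239.2  -60.4]
slide [ 15.16 -13.86   1.41] spin 0 | at [298.9 157.1 149.2] yaw -94.7 q1,q6 [ 28. -58.] w 85.2 tilt [0.33 0.27] t 43.0
```

View pics/t5c.png

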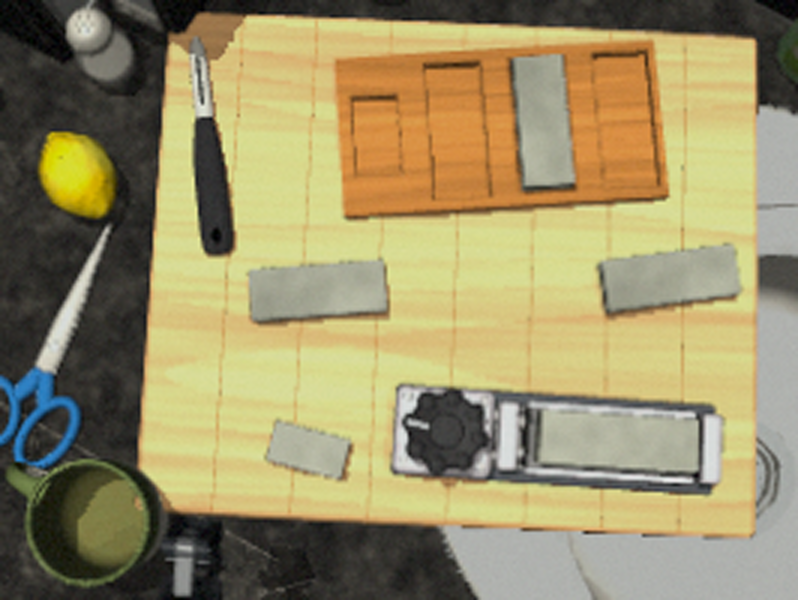

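Request:
arm_command([
  [4,-4,0],
  [8,-8,0],
  [12,-11,0],
  [14.4,-13.7,0],
  [14.4,-13.7,0],
], spin=[0,0,0,0,0])

```text
clock: 43.65
eef_pos: [0.4271, -0.0091, 0.1498]
tool_rot: [-0.672, 0.741, -0.003, 0.002]
ft_force: [-0.0, 0.3, 0.5]
grip_width: 0.0849
grasp_force: 0.0
```

Request:
arm_command([
  [0,0,0],
  [0,0,0],
  [0,0,0],
  [0,0,0],
  [0,0,0],
], spin=[0,0,0,0,0])

```text
clock: 44.28
eef_pos: [0.4253, -0.0069, 0.1495]
tool_rot: [-0.673, 0.739, -0.003, 0.002]
ft_force: [0.3, 0.4, -0.4]
grip_width: 0.0847
grasp_force: 0.0
```

```bash
python3 -c "
from h import *
to(424.6,-5.3,66)"
```

```text
slide [-0.16  0.14  8.35] spin 0 | at [425.3  -6.9 149.5] yaw -95.4 q1,q6 [ -1. -86.] w 84.7 tilt [ 0.38 -0.09] t 44.3
```

Down, grip, and wind 150° first, staying below solid contact.

Request:
arm_command([
  [-0.1,0.1,2.5],
  [-0.1,0.1,5],
  [-0.1,0.1,7],
  [-0.1,0.1,8.3],
  [-0.1,0.1,8.3],
], spin=[0,0,0,0,0])

```text
clock: 44.9
eef_pos: [0.4243, -0.0062, 0.0657]
tool_rot: [-0.673, 0.74, -0.002, 0.001]
ft_force: [-0.2, -0.7, -0.7]
grip_width: 0.0849
grasp_force: 0.0
```

Request:
arm_command([
  [0,0,0],
  [0,0,0],
  [0,0,0],
  [0,0,0],
  [0,0,0],
], spin=[0,0,0,0,0], jaw=5)

```text
clock: 45.52
eef_pos: [0.4247, -0.0061, 0.0676]
tool_rot: [-0.673, 0.74, -0.003, 0.002]
ft_force: [-3.6, 1.0, 6.7]
grip_width: 0.0592
grasp_force: 63.4
```

Request:
arm_command([
  [0,0,0],
  [0,0,0],
  [0,0,0],
  [0,0,0],
  [0,0,0],
], spin=[10,20,30,40,50])

```text
clock: 46.15
eef_pos: [0.4242, -0.0059, 0.0676]
tool_rot: [-0.295, 0.955, -0.001, 0.003]
ft_force: [-5.5, 2.4, 8.5]
grip_width: 0.0589
grasp_force: 63.6
```

Request:
arm_command([
  [0,0,0],
  [0,0,0],
  [0,0,0],
  [0,0,0],
  [0,0,0],
], spin=[10,20,30,40,50])

```text
clock: 46.78
eef_pos: [0.4239, -0.0054, 0.0676]
tool_rot: [0.136, 0.991, 0.0, 0.003]
ft_force: [-4.1, 7.1, 8.9]
grip_width: 0.0592
grasp_force: 63.8
```

```bash
python3 -c "
from h import *
to(424.6,-5.3,66);print(get_obs()['ft_torque'])"
```

```text
slide [-0.06  0.03  0.16] spin 0 | at [423.9  -5.4  67.6] yaw 164.4 q1,q6 [-1. 15.] w 59.2 tilt [ 0.29 -0.04] t 46.8
[-0.21177419  1.40284682  0.13190734]
```

Request:
arm_command([
  [0,0,0],
  [0,0,0],
  [0,0,0],
  [0,0,0],
  [0,0,0],
], spin=[10,20,30,40,50])

```text
clock: 47.4
eef_pos: [0.4241, -0.0048, 0.0676]
tool_rot: [0.542, 0.841, 0.002, 0.002]
ft_force: [-1.5, 5.8, 9.2]
grip_width: 0.0596
grasp_force: 64.0
```

```bash
python3 -c "
from h import *
to(424.6,-5.3,66);print(get_obs()['ft_torque'])"
```

```text
slide [-0.06  0.02  0.16] spin 0 | at [424.1  -4.8  67.6] yaw 114.4 q1,q6 [-1. 65.] w 59.6 tilt [0.28 0.05] t 47.4
[0.37833276 2.33341689 0.13300392]
```

Request:
arm_command([
  [0,0,0],
  [0,0,0],
  [0,0,0],
  [0,0,0],
  [0,0,0],
], spin=[5,10,15,20,20])

```text
clock: 48.02
eef_pos: [0.4244, -0.0046, 0.0676]
tool_rot: [0.678, 0.735, 0.002, 0.001]
ft_force: [-0.2, 5.4, 8.8]
grip_width: 0.0594
grasp_force: 64.1
```

```bash
python3 -c "
from h import *
to(424.6,-5.3,66);o=get_obs();print(o['ft_torque'],o['tau'])"
```

```text
slide [-0.07  0.01  0.16] spin 0 | at [424.4  -4.6  67.6] yaw 94.6 q1,q6 [-1. 85.] w 59.4 tilt [0.29 0.11] t 48.0
[ 0.85708473  2.4214547  -0.07503082] [-2.15928599e+00 -3.08785450e+01  1.99637640e+01 -2.49540813e+00
 -1.29934922e+00 -5.18605113e-03]
```

Request:
arm_command([
  [0,0,0],
  [0,0,0],
  [0,0,0],
  [0,0,0],
  [0,0,0],
], spin=[5,10,10,10,10])

```text
clock: 48.65
eef_pos: [0.4245, -0.0046, 0.0676]
tool_rot: [0.739, 0.673, 0.003, 0.001]
ft_force: [0.2, 5.0, 8.2]
grip_width: 0.0592
grasp_force: 64.1
```

Run:
```python
from h import *
to(424.6,-5.3,66);o=get_obs();print(o['ft_torque'],o['tau'])
p=cam('side','s2');t=cv2.imread('pics/s2.png');cv2.imwrite('pics/s2c.png',cv2.resize(t[195:300,225:345],(686,600),interpolation=cv2.INTER_CUBIC))
```

```text
slide [-0.07  0.01  0.16] spin 0 | at [424.5  -4.6  67.6] yaw 84.6 q1,q6 [-1. 95.] w 59.2 tilt [0.31 0.14] t 48.6
[ 1.10967748  2.31734227 -0.04642801] [ -1.85313128 -30.97171783  19.89043951  -2.36173578  -1.47984445
  -0.12225092]
```

View pics/s2c.png

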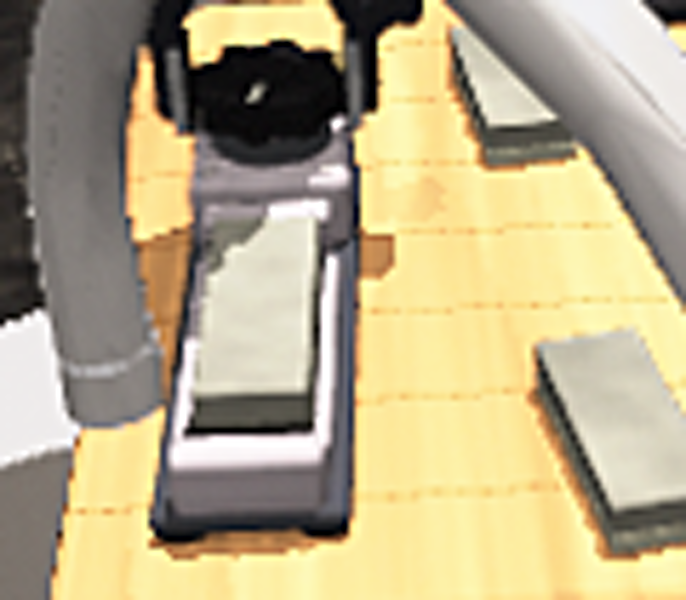

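Request:
arm_command([
  [0,0,0],
  [0,0,0],
  [0,0,0],
  [0,0,0],
  [0,0,0],
], spin=[2,4,6,8,10])

```text
clock: 49.32
eef_pos: [0.4246, -0.0046, 0.0676]
tool_rot: [0.795, 0.606, 0.003, 0.001]
ft_force: [0.2, 3.4, 8.0]
grip_width: 0.0596
grasp_force: 64.0
```

```bash
python3 -c "
from h import *
to(424.6,-5.3,66);o=get_obs();print(o['ft_torque'],o['tau'][5])"
```

```text
slide [-0.07  0.01  0.16] spin 0 | at [424.6  -4.6  67.6] yaw 74.6 q1,q6 [ -1. 105.] w 59.6 tilt [0.32 0.15] t 49.3
[1.24929449 2.15681509 0.17066187] -0.09842101251706481
```

Request:
arm_command([
  [0,0,0],
  [0,0,0],
  [0,0,0],
  [0,0,0],
  [0,0,0],
], spin=[2,4,6,8,10])

```text
clock: 49.95
eef_pos: [0.4248, -0.0046, 0.0676]
tool_rot: [0.845, 0.534, 0.003, 0.0]
ft_force: [-0.0, 3.1, 7.9]
grip_width: 0.0594
grasp_force: 64.0
```

```bash
python3 -c "
from h import *
to(424.6,-5.3,66);o=get_obs();print(o['ft_torque'],o['tau'][5])"
```

```text
slide [-0.08  0.01  0.16] spin 0 | at [424.8  -4.6  67.6] yaw 64.6 q1,q6 [ -1. 115.] w 59.4 tilt [0.34 0.17] t 50.0
[1.4484318  1.9498556  0.19220833] -0.09187134448438883
```

Request:
arm_command([
  [0,0,0],
  [0,0,0],
  [0,0,0],
  [0,0,0],
  [0,0,0],
], spin=[2,4,6,8,10])

```text
clock: 50.58
eef_pos: [0.425, -0.0046, 0.0676]
tool_rot: [0.889, 0.459, 0.004, 0.0]
ft_force: [2.2, 1.4, 6.8]
grip_width: 0.0595
grasp_force: 63.9
```

```bash
python3 -c "
from h import *
to(424.6,-5.3,66);o=get_obs();print(o['ft_torque'],o['tau'][5])"
```

```text
slide [-0.08  0.01  0.16] spin 0 | at [425.   -4.6  67.6] yaw 54.6 q1,q6 [ -1. 125.] w 59.5 tilt [0.37 0.17] t 50.6
[1.5562444  1.64585946 0.19372553] -0.08447688538581133
```

Request:
arm_command([
  [0,0,0],
  [0,0,0],
  [0,0,0],
  [0,0,0],
  [0,0,0],
], spin=[2,4,6,8,10])

```text
clock: 51.2
eef_pos: [0.4251, -0.0046, 0.0677]
tool_rot: [0.925, 0.379, 0.004, -0.0]
ft_force: [0.7, 1.2, 6.6]
grip_width: 0.0589
grasp_force: 63.8
```

```bash
python3 -c "
from h import *
to(424.6,-5.3,66);o=get_obs();print(o['ft_torque'],o['tau'][5])"
```

```text
slide [-0.08  0.01  0.16] spin 0 | at [425.1  -4.6  67.7] yaw 44.6 q1,q6 [ -1. 135.] w 58.9 tilt [0.39 0.17] t 51.2
[1.59669989 1.39322479 0.17893827] -0.07593981921672821
```

Request:
arm_command([
  [0,0,0],
  [0,0,0],
  [0,0,-1],
  [0,0,-3.5],
  [0,0,-8],
], spin=[0,0,0,0,0], jaw=8.5)

```text
clock: 51.82
eef_pos: [0.4232, -0.0062, 0.1466]
tool_rot: [0.925, 0.38, 0.001, 0.001]
ft_force: [0.9, 0.3, -0.7]
grip_width: 0.085
grasp_force: 0.0
```

```bash
python3 -c "
from h import *
to(300,150,145)"
```

```text
slide [  2.2  -19.77   0.1 ] spin 0 | at [423.2  -6.2 146.6] yaw 44.6 q1,q6 [ -1. 135.] w 85.0 tilt [ 0.17 -0.09] t 51.8
```

Request:
arm_command([
  [0.5,-5,0],
  [1,-10,0],
  [1.6,-15,0],
  [2.2,-19.8,0],
  [2.2,-19.8,0],
], spin=[-10,-20,-30,-40,-50])

```text
clock: 52.45
eef_pos: [0.2994, 0.1523, 0.1461]
tool_rot: [0.673, 0.739, 0.002, 0.003]
ft_force: [0.7, -0.8, -0.2]
grip_width: 0.0847
grasp_force: 0.0
```

Run:
```python
from h import *
p=cam('top','t6');grey(p)
A,t=Rt(p);K=p['intrinsics'];s=5
def proj(X):
    c=X@A.T+t;q=c[...,:2]/c[...,2:];q=q*(1+p['k1']*(q**2).sum(-1,keepdims=True))
    return np.stack([q[...,0]*K[0,0]+K[0,2],q[...,1]*K[1,1]+K[1,2]],-1).astype(np.float32)
cx,cy,a=.4139,-.1267,np.radians(84.6)
tx,ty=np.meshgrid(np.linspace(.09,-.07,160*s),np.linspace(.024,-.024,36*s))
out=[]
for n in('top0','t2','t5','t6'):
    z=.040
    X=np.stack([cx+tx*np.cos(a)-ty*np.sin(a),cy+tx*np.sin(a)+ty*np.cos(a),np.full_like(tx,B+z)],-1);q=proj(X)
    w=cv2.remap(cv2.imread(f'pics/{n}.png'),q[...,0],q[...,1],cv2.INTER_CUBIC)
    print(n,w[70:110].mean((0,2)).round().astype(int)[::5].tolist())
    cv2.line(w,(int(29*s),0),(int(29*s),12),(0,0,255),1);out.append(w[:145])
cv2.imwrite('pics/strips.png',np.vstack(out))
```

```text
on board 20 [ 532.9 -177.5  533.  -177.5   96.1   99.4   37.4   44.5] bed [ -39.4 -123.4] tray [-123.6 -115. ]
on board 20 [530.   81.9 530.   81.9  92.9  99.   37.1  44.5] bed [218.6 -96. ] tray [-115.3  144.3]
on board 20 [414.6  90.6 414.7  90.7  74.   55.5  28.   44.5] bed [216.5  19.7] tray [-230.1  158.1]
tray [651.9 -88.2 653.  -88.4   3.   98.9  36.9  48.5] bed [  60.6 -234.4] tray [  0.1 -31.2]
bed28 [ 415.1 -131.2  415.2 -131.1   84.8  110.6   37.5   72.5] bed [-4.3 -1.7] tray [-239.3  -63.5]
top0 [80, 89, 93, 92, 116, 148, 166, 160, 154, 155, 155, 154, 154, 154, 154, 153, 153, 154, 154, 154, 153, 153, 151, 144, 133, 118, 103, 107, 130, 166, 196, 217, 221, 218, 218, 217, 218, 218, 215, 208, 189, 167, 136, 115, 79, 43, 18, 16, 38, 70, 109, 138, 155, 161, 155, 153, 152, 151, 150, 149, 149, 150, 150, 151, 151, 152, 152, 153, 153, 154, 154, 154, 154, 154, 154, 155, 155, 155, 156, 157, 158, 158, 158, 158, 159, 159, 159, 158, 156, 156, 156, 155, 153, 153, 154, 155, 155, 156, 156, 156, 156, 157, 157, 158, 158, 158, 158, 157, 158, 159, 161, 163, 165, 165, 166, 166, 166, 166, 167, 1
[... 1868 characters left out ...]
9, 151, 191, 216, 218, 220, 218, 217, 217, 217, 220, 213, 203, 166, 102, 42, 18, 23, 21, 30, 59, 96, 136, 160, 176, 175, 173, 172, 172, 172, 171, 171, 171, 171, 172, 173, 173, 173, 173, 173, 174, 174, 173, 174, 174, 175, 175, 176, 175, 175, 175, 174, 173, 172, 172, 172, 171, 170, 170, 171, 171, 172, 173, 174, 175, 175, 176, 176, 177, 177, 176, 176, 176, 177, 178, 177, 177, 176, 175, 174, 173, 173, 173, 172, 170, 169, 169, 170, 171, 171, 170, 170, 170, 170, 171, 172, 173, 173, 173, 173, 173, 173, 173, 172, 172, 171, 170, 169, 167, 166, 166, 167, 168, 169, 168, 168, 169, 170, 171, 171, 171, 171, 170, 169, 167, 167, 166, 166, 166, 167, 166, 163, 161, 162, 170, 192, 213, 222, 218, 217, 217, 218]
```

View pics/strips.png

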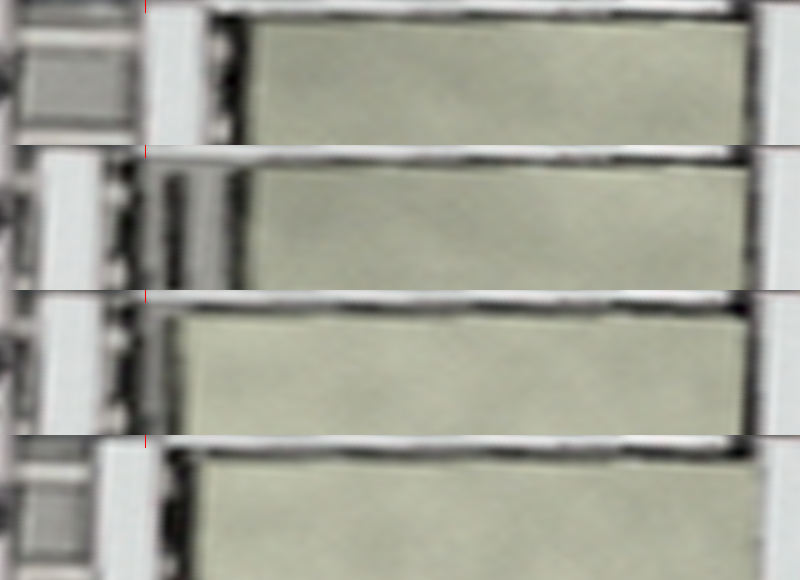

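```bash
python3 -c "
from h import *
to(415.6,91.5,100,74.3)"
```

```text
slide [-7.06 10.88  4.71] spin 21.1 | at [300.3 151.6 146.2] yaw 95.4 q1,q6 [ 27. 112.] w 85.3 tilt [ 0.43 -0.06] t 52.5
```

Request:
arm_command([
  [-2,3,0],
  [-4,6,1],
  [-6,9,2.5],
  [-7.1,10.9,4],
  [-7.1,10.9,4.7],
], spin=[7,14,21,21,21])

```text
clock: 53.12
eef_pos: [0.4169, 0.0872, 0.0989]
tool_rot: [0.802, 0.597, 0.002, 0.003]
ft_force: [-0.2, -0.5, 0.2]
grip_width: 0.0851
grasp_force: 0.0
```

Request:
arm_command([
  [0,0,0],
  [0,0,0],
  [0,0,0],
  [0,0,0],
  [0,0,0],
], spin=[0,0,0,0,0])

```text
clock: 53.75
eef_pos: [0.4158, 0.0885, 0.0995]
tool_rot: [0.801, 0.599, 0.002, 0.003]
ft_force: [0.3, 0.6, 0.3]
grip_width: 0.085
grasp_force: 0.0
```

Run:
```python
from h import *
to(415.6,91.5,32.5,74.3)
```

```text
slide [ 0.28 -0.15  6.7 ] spin -0.7 | at [415.8  88.5  99.5] yaw 73.6 q1,q6 [ 12. 118.] w 85.0 tilt [ 0.4  -0.08] t 53.8
```

Request:
arm_command([
  [0.3,-0.15,2],
  [0.3,-0.1,4],
  [0.28,-0.1,6],
  [0.28,-0.1,6.7],
  [0.28,-0.1,6.7],
], spin=[-0.7,-0.7,-0.7,-0.7,-0.7])

```text
clock: 54.38
eef_pos: [0.4158, 0.0911, 0.0321]
tool_rot: [0.797, 0.604, 0.002, 0.002]
ft_force: [0.4, 0.2, -0.2]
grip_width: 0.085
grasp_force: 0.0
```

Request:
arm_command([
  [0,0,0],
  [0,0,0],
  [0,0,0],
  [0,0,0],
  [0,0,0],
], spin=[0,0,0,0,0], jaw=1.8)

```text
clock: 55.0
eef_pos: [0.4167, 0.0913, 0.033]
tool_rot: [0.797, 0.604, 0.003, 0.003]
ft_force: [-1.1, 0.3, 5.0]
grip_width: 0.0285
grasp_force: 59.9
```

Request:
arm_command([
  [0,0,0],
  [0,0,-2],
  [0,0,-4],
  [0,0,-7],
  [0,0,-7],
], spin=[0,0,0,0,0])

```text
clock: 55.62
eef_pos: [0.4174, 0.0916, 0.104]
tool_rot: [0.797, 0.604, 0.004, 0.004]
ft_force: [-0.4, -0.1, -0.9]
grip_width: 0.0283
grasp_force: 59.5
```

Run:
```python
from h import *
to(647.5,37.2,100,2.5)
```

```text
slide [ 0.98 23.62  0.66] spin 71.8 | at [417.4  91.6 104. ] yaw 74.3 q1,q6 [ 12. 118.] w 28.3 tilt [ 0.63 -0.03] t 55.6
```

Request:
arm_command([
  [0.2,4.7,0],
  [0.4,9.4,0],
  [0.6,14.1,0],
  [0.8,18.8,0],
  [1,23.6,0],
], spin=[-10,-20,-30,-40,-50])

```text
clock: 56.25
eef_pos: [0.646, 0.0366, 0.1017]
tool_rot: [0.465, 0.886, 0.0, 0.002]
ft_force: [0.9, -0.1, -0.0]
grip_width: 0.0282
grasp_force: 59.5
```

Request:
arm_command([
  [0,0,0],
  [0,0,0],
  [0,0,0],
  [0,0,0],
  [0,0,0],
], spin=[-10,-20,-30,-40,-50])

```text
clock: 56.88
eef_pos: [0.6445, 0.0369, 0.1015]
tool_rot: [0.047, 0.999, -0.001, 0.002]
ft_force: [-0.9, -0.6, -0.3]
grip_width: 0.0283
grasp_force: 59.6
```

Request:
arm_command([
  [0,0,0],
  [0,0,0],
  [0,0,0],
  [0,0,0],
  [0,0,0],
], spin=[-8,-8.2,-8.2,-8.2,-8.2])

```text
clock: 57.5
eef_pos: [0.6455, 0.037, 0.1037]
tool_rot: [-0.022, 1.0, -0.001, 0.003]
ft_force: [-0.6, 0.1, -1.0]
grip_width: 0.0283
grasp_force: 59.6
```

Run:
```python
from h import *
to(647.5,37.2,60,2.5)
```

```text
slide [-0.17  0.02  4.37] spin -0.0 | at [645.5  37.  103.7] yaw -177.5 q1,q6 [3. 1.] w 28.3 tilt [ 0.36 -0.09] t 57.5
```

Request:
arm_command([
  [-0.2,0,1],
  [-0.2,0,2],
  [-0.2,0,3],
  [-0.2,0,4],
  [-0.2,0,4.4],
], spin=[0,0,0,0,0])

```text
clock: 58.12
eef_pos: [0.6471, 0.037, 0.0585]
tool_rot: [-0.022, 1.0, -0.001, 0.002]
ft_force: [0.3, 0.1, -0.4]
grip_width: 0.0284
grasp_force: 59.6
```

Request:
arm_command([
  [0,0,0],
  [0,0,0.6],
  [0,0,1.2],
  [0,0,1.8],
  [0,0,2.2],
], spin=[0,0,0,0,0])

```text
clock: 58.75
eef_pos: [0.6476, 0.037, 0.0372]
tool_rot: [-0.022, 1.0, -0.001, 0.003]
ft_force: [-0.3, -0.5, 4.5]
grip_width: 0.0285
grasp_force: 60.4
```

Request:
arm_command([
  [0,0,0],
  [0,0,0],
  [0,0,0],
  [0,0,0],
  [0,0,0],
], spin=[0,0,0,0,0])

```text
clock: 59.38
eef_pos: [0.6479, 0.037, 0.0378]
tool_rot: [-0.022, 1.0, -0.001, 0.003]
ft_force: [1.4, 0.1, -0.4]
grip_width: 0.0283
grasp_force: 59.6
```

Request:
arm_command([
  [0,0,0],
  [0,0,0],
  [0,0,-0.5],
  [0,0,-3],
  [0,0,-6.5],
], spin=[0,0,0,0,0], jaw=4.2)

```text
clock: 60.0
eef_pos: [0.6466, 0.037, 0.1026]
tool_rot: [-0.022, 1.0, -0.001, 0.002]
ft_force: [0.4, 0.1, 0.3]
grip_width: 0.0418
grasp_force: 0.0
```

Request:
arm_command([
  [2.5,-1,0],
  [5,-2,0],
  [7.5,-2.7,0],
  [10,-3.4,0],
  [11.5,-4,0],
], spin=[-10,-20,-30,-40,-50], jaw=8.5)

```text
clock: 60.62
eef_pos: [0.5333, -0.0082, 0.1027]
tool_rot: [-0.445, 0.896, -0.002, 0.003]
ft_force: [0.9, 0.1, 0.7]
grip_width: 0.0851
grasp_force: 0.0
```

Request:
arm_command([
  [0,0,0],
  [0,0,0],
  [0,0,0],
  [0,0,0],
  [0,0,0],
], spin=[-10,-20,-30,-40,-40])

```text
clock: 61.25
eef_pos: [0.5346, -0.0079, 0.1026]
tool_rot: [0.722, -0.692, 0.003, -0.002]
ft_force: [0.4, 0.7, -0.0]
grip_width: 0.0849
grasp_force: 0.0
```

Run:
```python
from h import *
p=cam('top');to(531,82.7,33,92.8);grey(p)
```

```text
slide [-9.08  0.03  6.94] spin -0.5 | at [534.6  -7.9 102.5] yaw -87.7 q1,q6 [ -1. -93.] w 85.1 tilt [ 0.4  -0.09] t 61.3
on board 20 [ 536.3 -202.6  535.7 -201.6   85.    51.5   37.3   44.5] bed [ -63.1 -128.3] tray [-122.  -139.2]
on board 20 [530.4  84.5 530.2  84.   93.5  95.   36.9  44.5] bed [220.7 -96. ] tray [-115.   146.4]
```

Request:
arm_command([
  [-3,0,0],
  [-6,0,0],
  [-9.1,0,0],
  [-9.1,0,0],
  [-9.1,0,0],
], spin=[-0.5,-0.5,-0.5,-0.5,-0.5])

```text
clock: 61.92
eef_pos: [0.5304, 0.0827, 0.1021]
tool_rot: [0.725, -0.689, 0.003, -0.002]
ft_force: [-0.3, 0.1, -0.6]
grip_width: 0.0853
grasp_force: 0.0
```

Run:
```python
from h import *
p=cam('top');to(531,82.7,33,92.8);grey(p)
```

```text
slide [-0.04 -0.02  6.9 ] spin 0.1 | at [530.4  82.4 102. ] yaw -87.1 q1,q6 [  9. -84.] w 85.1 tilt [ 0.37 -0.11] t 62.0
on board 20 [ 533.2 -178.2  533.1 -178.1   95.8   98.9   37.3   44.5] bed [ -40.  -123.5] tray [-123.6 -115.6]
tray [651.7 -88.3 653.  -88.5   2.4  98.8  36.9  48.5] bed [  60.5 -234.4] tray [  0.1 -31.3]
bed28 [ 415.1 -131.   415.4 -130.6   84.8  109.7   37.    72.5] bed [-3.7 -1.9] tray [-239.1  -63. ]
```

Request:
arm_command([
  [0,0,2],
  [0,0,4],
  [0,0,6],
  [0,0,6.9],
  [0,0,6.9],
], spin=[0,0,0,0,0])

```text
clock: 62.6
eef_pos: [0.5304, 0.0822, 0.0325]
tool_rot: [0.725, -0.689, 0.002, -0.001]
ft_force: [-0.6, -0.0, -0.3]
grip_width: 0.0849
grasp_force: 0.0
```

Request:
arm_command([
  [0,0,0],
  [0,0,0],
  [0,0,0],
  [0,0,0],
  [0,0,0],
], spin=[0,0,0,0,0], jaw=2.5)

```text
clock: 63.22
eef_pos: [0.5316, 0.0831, 0.034]
tool_rot: [0.725, -0.688, 0.003, -0.002]
ft_force: [-0.8, -1.0, 6.2]
grip_width: 0.036
grasp_force: 61.3
```

Request:
arm_command([
  [0,0,0],
  [0,0,-2],
  [0,0,-4],
  [0,0,-7],
  [0,0,-7],
], spin=[0,0,0,0,0])

```text
clock: 63.85
eef_pos: [0.5321, 0.0834, 0.1049]
tool_rot: [0.725, -0.688, 0.004, -0.003]
ft_force: [0.6, 0.6, -3.0]
grip_width: 0.036
grasp_force: 60.6
```

Run:
```python
from h import *
to(650.2,-23.8,104,2.5)
```

```text
slide [ 11.32 -11.23   0.22] spin -89.5 | at [532.1  83.4 104.9] yaw -87.0 q1,q6 [  9. -84.] w 36.0 tilt [ 0.63 -0.04] t 63.9
```

Request:
arm_command([
  [2,-2,0],
  [4.5,-4.5,0],
  [7,-7,0],
  [9.5,-9.5,0],
  [11.3,-11.2,0],
], spin=[10,20,30,40,50])

```text
clock: 64.47
eef_pos: [0.6482, -0.025, 0.1015]
tool_rot: [-0.364, 0.932, -0.001, 0.001]
ft_force: [-0.1, 0.2, -1.4]
grip_width: 0.0361
grasp_force: 60.5
```

Request:
arm_command([
  [0,0,0],
  [0,0,0],
  [0,0,0],
  [0,0,0],
  [0,0,0],
], spin=[10,20,30,40.5,40.5])

```text
clock: 65.1
eef_pos: [0.6471, -0.0239, 0.1018]
tool_rot: [-0.023, 1.0, -0.001, 0.002]
ft_force: [-0.0, 0.2, -2.2]
grip_width: 0.0363
grasp_force: 60.6
```

Request:
arm_command([
  [0,0,0],
  [0,0,0],
  [0,0,0],
  [0,0,0],
  [0,0,0],
], spin=[0,0,0,0,0])

```text
clock: 65.72
eef_pos: [0.6482, -0.0239, 0.104]
tool_rot: [-0.022, 1.0, -0.001, 0.003]
ft_force: [0.0, 0.9, -1.5]
grip_width: 0.0362
grasp_force: 60.6
```

Run:
```python
from h import *
to(650.2,-23.8,60,2.5)
```

```text
slide [-0.17  0.01  4.4 ] spin 0.0 | at [648.2 -23.9 104. ] yaw -177.5 q1,q6 [-2. -5.] w 36.2 tilt [ 0.38 -0.09] t 65.7
```

Request:
arm_command([
  [-0.15,0,1],
  [-0.15,0,2],
  [-0.15,0,3],
  [-0.15,0,4],
  [-0.15,0,4.4],
], spin=[0,0,0,0,0])

```text
clock: 66.35
eef_pos: [0.6492, -0.0239, 0.0585]
tool_rot: [-0.022, 1.0, -0.001, 0.002]
ft_force: [0.0, -0.9, -0.9]
grip_width: 0.0364
grasp_force: 60.6
```

Request:
arm_command([
  [0,0,0],
  [0,0,0.6],
  [0,0,1.2],
  [0,0,1.8],
  [0,0,2.1],
], spin=[0,0,0,0,0])

```text
clock: 66.97
eef_pos: [0.6497, -0.0239, 0.0382]
tool_rot: [-0.022, 1.0, -0.001, 0.003]
ft_force: [0.9, 1.2, 0.4]
grip_width: 0.0367
grasp_force: 60.9
```

Request:
arm_command([
  [0,0,0],
  [0,0,0],
  [0,0,0],
  [0,0,0],
  [0,0,0],
], spin=[0,0,0,0,0])

```text
clock: 67.6
eef_pos: [0.6501, -0.024, 0.039]
tool_rot: [-0.022, 1.0, -0.001, 0.003]
ft_force: [0.4, 0.3, -1.9]
grip_width: 0.0365
grasp_force: 60.6
```

Request:
arm_command([
  [0,0,0],
  [0,0,0],
  [0,0,-0.5],
  [0,0,-3],
  [0,0,-6.5],
], spin=[0,0,0,0,0], jaw=5)

```text
clock: 68.22
eef_pos: [0.6488, -0.0238, 0.1037]
tool_rot: [-0.022, 1.0, -0.001, 0.002]
ft_force: [0.6, -0.6, -0.1]
grip_width: 0.0497
grasp_force: 0.0
```

Run:
```python
from h import *
to(534.1,-176.8,100,95.9)
```

```text
slide [ 12.13 -14.78   0.35] spin 86.6 | at [648.8 -23.8 103.7] yaw -177.5 q1,q6 [-2. -5.] w 49.7 tilt [ 0.22 -0.08] t 68.2
```

Request:
arm_command([
  [2.5,-3,0],
  [5,-6,0],
  [7.5,-9,0],
  [10,-12,0],
  [12.1,-14.8,0],
], spin=[-10,-20,-30,-40,-50], jaw=8.5)

```text
clock: 68.85
eef_pos: [0.5345, -0.1781, 0.1041]
tool_rot: [-0.445, 0.896, -0.002, 0.003]
ft_force: [0.8, -0.3, 1.2]
grip_width: 0.085
grasp_force: 0.0
```

Request:
arm_command([
  [0,0,0],
  [0,0,0],
  [0,0,0],
  [0,0,0],
  [0,0,0],
], spin=[-10,-20,-30,-40,-43.4])

```text
clock: 69.47
eef_pos: [0.5355, -0.1771, 0.104]
tool_rot: [0.743, -0.669, 0.003, -0.002]
ft_force: [-0.8, -0.2, -0.1]
grip_width: 0.085
grasp_force: 0.0
```

Request:
arm_command([
  [0,0,0],
  [0,0,0],
  [0,0,0],
  [0,0,0],
  [0,0,0],
], spin=[0,0,0,0,0])

```text
clock: 70.1
eef_pos: [0.5352, -0.177, 0.1034]
tool_rot: [0.743, -0.67, 0.003, -0.002]
ft_force: [0.4, 0.1, -0.0]
grip_width: 0.0853
grasp_force: 0.0
```

Run:
```python
from h import *
p=cam('top');to(534.1,-176.8,33,95.9);grey(p)
p=cam('side')
for r in landmark_of(p,'stone_b')+recognise(p,'stone_b'): print(np.round(atz(p,r['centre'],B)[0],3),r['confidence'])
```

```text
slide [-0.05  0.16  7.04] spin 0.0 | at [ 535.3 -177.   103.4] yaw -84.1 q1,q6 [ -18. -114.] w 85.0 tilt [ 0.36 -0.08] t 70.2
on board 20 [ 531.2 -153.3  531.  -157.8  104.6   58.6   36.9   44.5] bed [ -19.9 -119.5] tray [-124.8  -95.2]
tray [651.6 -88.1 652.9 -88.2   2.4  98.9  37.3  48.5] bed [  60.8 -234.3] tray [  0. -31.]
tray [650.  -24.5 650.2 -24.7   1.8  98.6  37.1  48.5] bed [ 123.8 -225.7] tray [ 0.1 32.5]
tray [6.479e+02 3.610e+01 6.481e+02 3.620e+01 3.000e-01 5.480e+01 2.890e+01
 4.850e+01] bed [ 184.2 -217.8] tray [ 0.7 93.5]
bed28 [ 415.3 -128.4  415.3 -129.8   85.   108.6   37.5   72.5] bed [-3.  -1.7] tray [-239.1  -62.2]
[ 0.653 -0.01   0.025] 0.69
[ 0.538 -0.167  0.024] 0.62
[0.678 0.016 0.025] 0.75
[ 0.534 -0.169  0.025] 0.7
```

Request:
arm_command([
  [0,0.1,2],
  [0,0.1,4],
  [0,0.1,6],
  [0,0.1,7],
  [0,0.1,7],
], spin=[0,0,0,0,0])

```text
clock: 70.92
eef_pos: [0.5342, -0.177, 0.0328]
tool_rot: [0.743, -0.67, 0.002, -0.001]
ft_force: [-0.1, 0.4, 0.4]
grip_width: 0.0853
grasp_force: 0.0
```

Request:
arm_command([
  [0,0,0],
  [0,0,0],
  [0,0,0],
  [0,0,0],
  [0,0,0],
], spin=[0,0,0,0,0], jaw=2.5)

```text
clock: 71.55
eef_pos: [0.5355, -0.1775, 0.0345]
tool_rot: [0.743, -0.67, 0.004, -0.002]
ft_force: [-0.3, -0.3, 6.0]
grip_width: 0.0362
grasp_force: 61.1
```

Request:
arm_command([
  [0,0,0],
  [0,0,-2],
  [0,0,-4],
  [0,0,-7],
  [0,0,-7],
], spin=[0,0,0,0,0])

```text
clock: 72.18
eef_pos: [0.5359, -0.1777, 0.1053]
tool_rot: [0.743, -0.67, 0.005, -0.003]
ft_force: [0.7, 0.8, -1.6]
grip_width: 0.036
grasp_force: 60.4
```

Run:
```python
from h import *
to(655.8,-151.6,104,2.5)
```

```text
slide [ -1.36 -12.2    0.25] spin -86.6 | at [ 535.9 -177.7  105.3] yaw -84.1 q1,q6 [ -18. -114.] w 36.0 tilt [ 0.61 -0.17] t 72.2
```

Request:
arm_command([
  [-0.3,-2.5,0],
  [-0.6,-5,0],
  [-0.9,-7.5,0],
  [-1.2,-10,0],
  [-1.4,-12.2,0],
], spin=[10,20,30,40,50])

```text
clock: 72.8
eef_pos: [0.6539, -0.1501, 0.1016]
tool_rot: [-0.387, 0.922, -0.001, 0.001]
ft_force: [-0.5, -0.1, -1.7]
grip_width: 0.0361
grasp_force: 60.4
```

Request:
arm_command([
  [0,0,0],
  [0,0,0],
  [0,0,0],
  [0,0,0],
  [0,0,0],
], spin=[10,20,30,40,43.4])

```text
clock: 73.42
eef_pos: [0.653, -0.1504, 0.1015]
tool_rot: [-0.021, 1.0, -0.0, 0.001]
ft_force: [0.2, -0.8, -1.5]
grip_width: 0.0365
grasp_force: 60.5
```

Request:
arm_command([
  [0,0,0],
  [0,0,0],
  [0,0,0],
  [0,0,0],
  [0,0,0],
], spin=[0,0,0,0,0])

```text
clock: 74.05
eef_pos: [0.6542, -0.1507, 0.1042]
tool_rot: [-0.022, 1.0, -0.001, 0.003]
ft_force: [0.1, -0.4, -2.9]
grip_width: 0.0363
grasp_force: 60.5
```

Run:
```python
from h import *
to(655.3,-151.6,60,2.5)
```

```text
slide [-0.08 -0.09  4.42] spin 0.0 | at [ 654.2 -150.7  104.2] yaw -177.5 q1,q6 [-13. -15.] w 36.3 tilt [ 0.38 -0.09] t 74.0
```

Request:
arm_command([
  [-0.06,-0.09,1],
  [-0.06,-0.09,2],
  [-0.06,-0.09,3],
  [-0.06,-0.09,4],
  [-0.06,-0.09,4.4],
], spin=[0,0,0,0,0])

```text
clock: 74.68
eef_pos: [0.6544, -0.1514, 0.0587]
tool_rot: [-0.022, 1.0, -0.001, 0.002]
ft_force: [0.1, -0.4, -1.0]
grip_width: 0.0362
grasp_force: 60.5
```

Request:
arm_command([
  [0,0,0],
  [0,0,0.6],
  [0,0,1.2],
  [0,0,1.8],
  [0,0,2.1],
], spin=[0,0,0,0,0])

```text
clock: 75.3
eef_pos: [0.6549, -0.1515, 0.0386]
tool_rot: [-0.022, 1.0, -0.001, 0.003]
ft_force: [-4.0, 2.6, 13.4]
grip_width: 0.0363
grasp_force: 62.4
```

Request:
arm_command([
  [0,0,0],
  [0,0,0],
  [0,0,0],
  [0,0,0],
  [0,0,0],
], spin=[0,0,0,0,0])

```text
clock: 75.92
eef_pos: [0.6552, -0.1516, 0.0391]
tool_rot: [-0.022, 1.0, -0.001, 0.003]
ft_force: [-0.3, -0.2, -1.7]
grip_width: 0.0362
grasp_force: 60.5
```

Request:
arm_command([
  [0,0,0],
  [0,0,0],
  [0,0,-0.5],
  [0,0,-3],
  [0,0,-7],
], spin=[0,0,0,0,0], jaw=5)

```text
clock: 76.55
eef_pos: [0.6536, -0.1513, 0.1085]
tool_rot: [-0.022, 1.0, -0.0, 0.001]
ft_force: [0.8, -0.0, -0.5]
grip_width: 0.0502
grasp_force: 0.0
```

Run:
```python
from h import *
to(300,-150,180)
```

```text
slide [35.3   1.67 -7.26] spin 0 | at [ 653.6 -151.3  108.5] yaw -177.5 q1,q6 [-13. -16.] w 50.2 tilt [ 0.17 -0.04] t 76.5
```

Request:
arm_command([
  [5,-1,-3],
  [10,-2,-5],
  [15,-3,-7],
  [20,-4,-7],
  [25,-4.5,-7],
], spin=[0,0,0,0,0])

```text
clock: 77.18
eef_pos: [0.4054, -0.2079, 0.1787]
tool_rot: [-0.022, 1.0, -0.002, 0.004]
ft_force: [0.0, -0.9, 1.2]
grip_width: 0.0501
grasp_force: 0.0
```

Request:
arm_command([
  [5,-0.5,0],
  [10,-1,0],
  [15.5,-1,0],
  [15.5,-1,0],
  [15.5,-1,0],
], spin=[0,0,0,0,0])

```text
clock: 77.8
eef_pos: [0.2528, -0.2247, 0.1775]
tool_rot: [-0.022, 1.0, -0.002, 0.004]
ft_force: [0.8, -0.1, 1.0]
grip_width: 0.05
grasp_force: 0.0
```

Run:
```python
from h import *
to(300,-150,180)
p=cam('top','t7');grey(p)
W=cloud(p);h=(W[...,2]-B)*1000
im=p['pixels'].astype(int);ch=im.max(2)-im.min(2);m=(ch>9)&(ch<42)&(im.max(2)>110)&(h>15)&(W[...,0]>.58)&(abs(W[...,1]+.06)<.13)
n,l,st,c=cv2.connectedComponentsWithStats(m.astype(np.uint8))
for i in range(1,n):
    if st[i,4]>100:
        Q=W[l==i];f=np.linalg.lstsq(np.c_[Q[:,:2]-Q[:,:2].mean(0),np.ones(len(Q))],Q[:,2]-B,rcond=None)[0];print(c[i].round(),'h mm',(f[2]*1000).round(1),'tilt deg',np.degrees(f[:2]).round(2))
t=cv2.imread('pics/t7.png');cv2.imwrite('pics/t7c.png',cv2.resize(t[100:300,200:466],(798,600),interpolation=cv2.INTER_CUBIC))
```

```text
slide [-5.04  7.26 -0.23] spin 0 | at [ 252.8 -224.7  177.5] yaw -177.5 q1,q6 [-42. -44.] w 50.0 tilt [ 0.5  -0.19] t 77.8
tray [ 655.1 -151.2  655.5 -151.2    2.3   98.4   37.5   48.5] bed [  -1.7 -242.8] tray [ -0.1 -94.1]
tray [652.  -88.2 652.9 -88.4   2.8  98.9  37.1  48.5] bed [  60.6 -234.3] tray [  0.  -31.2]
tray [649.3 -24.7 650.  -24.5   2.2  99.   37.5  48.5] bed [ 124.  -225.4] tray [-0.1 32.7]
tray [648.7  36.  648.7  36.2   4.7  53.5  29.1  48.5] bed [ 184.3 -218.4] tray [ 1.3 93.4]
long [666.2 -24.5 667.1 -23.6   7.   56.2  30.   52.5] bed [ 126.5 -242.4] tray [17.1 32.9]
bed28 [ 415.1 -131.2  415.2 -130.9   84.8  110.8   37.5   72.5] bed [-4.1 -1.7] tray [-239.3  -63.3]
[368.  40.] h mm 102.8 tilt deg [ 32.95 -19.18]
[409. 138.] h mm 23.9 tilt deg [-0.05  0.41]
[381. 140.] h mm 23.6 tilt deg [-0.   -0.96]
[352. 142.] h mm 23.8 tilt deg [ 0.19 -0.44]
[325. 143.] h mm 23.7 tilt deg [0.03 1.01]
```

View pics/t7c.png

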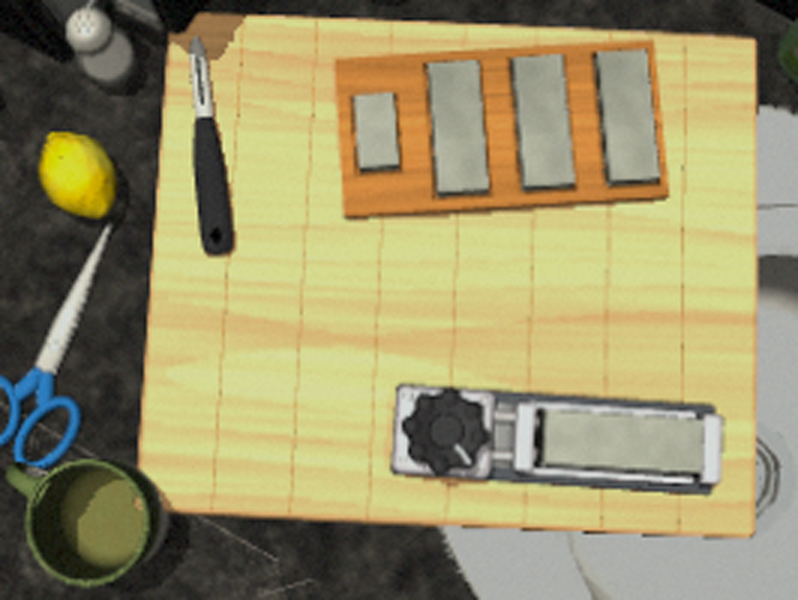

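All four stones sit in their pockets: the heights are about 24 mm above the board and the centres are within 1.5 mm. The long stone lies against the fixed jaw with the wheel wound about 220°. The arm is clear, so I hand the job in.

```bash
python3 -c "
from workcell import *
print(job_done())"
```

```text
the job is handed in; nothing more can be done
None
```

I handed the job in: the long stone is clamped flat in the holder and the used stone, both other short stones and the dressing block are each home in the tray. I did not measure the jaw force directly; I judged it tight from about 220° of clockwise winding and the stone ending up against the fixed jaw. `job_done()` returned no verdict.

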